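# Fit two fresh D cells in the counting scale's display unit

## Robot

A 6-joint arm with a two-finger parallel gripper is mounted at the origin on the work surface. World frame = base frame: x ahead of the robot, y to its left, z up, the work surface at z = 0. Lengths are in m, angles in rad, forces in N, time in s.
With the tool pointing down it reaches from about 0.35 to 0.975 m from the base axis. Payload 4.9 kg.
Tool frame: the origin (TCP) lies at the very end of the fingers, on their centre line; the grasp point (between the pads) lies 19 mm behind it (manip.grasp_offset is the distance from the TCP to the grasp point, in m); z points along the fingers, y is the line along which they close (so a half turn about z gives the same grasp; the last joint's range is limited). The gripper opens to 85 mm and grips with 20 to 120 N. Pads are 22 mm wide; open, the fingers measure 114 mm over their backs; the gripper's body (76 mm by 85 mm) begins 54 mm behind the grasp point. The pads swing forward as they close: fully open they stand 13 mm farther back than shut.
Start: joints at [1.137, 0.053, 1.613, -0, 1.476, -0.119], TCP at [0.194, 0.594, 0.231] pointing down, gripper open.
Joint ranges: [-3.01, 3.01], [-1.01, 2.22], [0.06, 2.58], [-1.02, 4.17], [0.09, 2.62], [-3.14, 3.14]. Speed limits (rad/s): [2.57, 2.57, 3.14, 3.14, 3.14, 3.14].

## Interface

Orientations are given as a unit quaternion [w, x, y, z].
In Python, from plant import manip, eyes, job_done, models gives the robot as it stands.
- The arm moves only by the tool servo_tool, never from a script. Its argument "motion" is one flat list of numbers, 5 for each row, row after row: the opening, from -1 (shut) to 1 (fully open), then the shift along the tool's x, y, z normalised to -1 to 1, where 1 is 120 mm, then the turn about the tool's z normalised to -1 to 1, where 1 is 45 degrees. A call has 1 to 5 rows; each row is the pose to reach, as a shift and turn from the pose commanded when the call began, along the tool's axes at that moment; what a row does not reach only later rows make up. A row lasts 1/8 s, in which the tool goes at most 62.5 mm and 10.7 degrees, less where a joint would pass 70% of its speed; a pose out of reach is approached as far as the arm can. A call with a number of a shift or a turn outside -1 to 1 is refused whole. A call with a gripper value outside its range is refused whole. The fingers move at their own pace and stop on an object; the grip force is fixed at half the most. Time passes only in rows, so rows that repeat a pose let the fingers close. It gives the time, the measured TCP pose, the force, the opening and the grip force at its end, in the units of the state.
- manip.state(): the state, without advancing time (a new reading comes with each control period).
- eyes.grab_frame(name): name is "scene" or "top"; returns (picture, depth): 384x512x3 uint8, red, green, blue; 384x512 float32, m along the optical axis (not along the pixel's ray), 0 where there is no reading.
- eyes.camera_params(name): a dict with "fov_y" (degrees; the focal length in pixels is half the picture's height over the tangent of half this angle, whatever the lens; pixels are square), "cx", "cy" (the principal point, pixels), "pose" (4x4, takes a point from camera to world coordinates). Camera axes: x right, y up, looking along -z (the intrinsics and any distortion apply to the point x, -y, -z); pixel columns grow to the right and rows downward; lengths in m; the calibration is good to about 2 mm. A picture is of the moment at which its call begins. camera_params takes no time and is no camera call.
- job_done(): hands the job in; it is judged then, once.
Trained networks look in the newest picture that a camera, given by its name, has taken for a name from the list of things; names that differ only in an ending like _2 or _b are one class to them, and where a whole thing is asked for, a point or a joint stands for the part that bears it (a point fixed in the world has none). Each returns a list of dicts, best first, with "p" (0 to 1); they miss things now and then, are a little off and sometimes report something else, mostly with a low value. They report only what shows in the picture. A call takes as long as a camera call. They do not tell look-alikes from the thing itself.
- models.regions_of(camera, label): "mask" (384x512 bool, what is visible of it) and "pixel" ([column, row] in pixels, amid what is visible of it).
The state is a dict: "time": time; "joint_pos": joint angles; "joint_vel": joint speeds; "joint_efforts": joint torques, N m; "tool_pos": TCP position; "tool_rot": TCP orientation; "contact_force": force on the tool from outside, world axes, zero at the start; "ft_torque": the same for the moment, N m; "gripper_width": opening from 0.0 (shut) to 1.0 (fully open); "grasp_force": force on a finger pad.
Only numpy, scipy, OpenCV 4.12 (cv2) and the standard library are available. Lean on these libraries where they do the work, as an engineer would, in place of code of your own. Each camera call takes 0.05 s, during which the arm holds its last target. There are 200 camera calls.

## Task

The counting scale is dead and its display unit lies face down with the battery holder open: pick the two fresh orange cells out of the tray and fit one in each compartment, flat end pushed back against the coil spring and the button end then dropped in against the brass plate, so that both lie fully home. Leave the used black cells and everything else on the bench where they are.

Things in the scene. Friction and masses are not known exactly. Their poses are not given: they have to be found in the camera images.
- unit: display unit, fixed: cream wedge 170 x 230 mm, face down on a foam pad 200 x 260 x 12 mm. Origin: on the bench under its middle; x from the low edge (46 mm) to the high edge (125 mm), y along its width, z up; the low edge is away from the robot. Its upper side (deck) rises 26 degrees along x, 85.5 mm high in the middle, where a black holder takes two D cells in line along y: springs on the centre rib, brass plus plates at the outer ends
- seat_a (a point): where the centre of a cell fitted in compartment A (the unit's +y half) must be, 19.1 mm above the deck, 17.1 mm above the compartment floor. Axes: z square out of the deck, x up the slope, y along the cells. Button points to +y. Low cheeks 33.2 mm apart, ending 7 mm below the axis, stand only along the last 10 mm at each end of the cell: its middle 41 mm is open to fingers
- seat_b (a point): where the centre of a cell fitted in compartment B (the unit's -y half) must be, 19.1 mm above the deck, 17.1 mm above the compartment floor. Axes: z square out of the deck, x up the slope, y along the cells. Button points to -y. Low cheeks 33.2 mm apart, ending 7 mm below the axis, stand only along the last 10 mm at each end of the cell: its middle 41 mm is open to fingers
- plate_a (a point): middle of the brass plus plate of compartment A (the +y end), where the button's tip must be, 30.75 mm from the seat's centre; axes as the seat. It is flush on an upright wall 38 mm wide and 4 mm thick whose top is 5 mm above the cell's axis
- plate_b (a point): middle of the brass plus plate of compartment B (the -y end), where the button's tip must be, 30.75 mm from the seat's centre; axes as the seat. It is flush on an upright wall 38 mm wide and 4 mm thick whose top is 5 mm above the cell's axis
- disc_a (a point): face of the 12 mm contact disc of the conical coil spring in compartment A. Free, it is 24.75 mm from the seat's centre on the side away from the plate; a fitted cell presses it back 6 mm, 13 mm is the most (2 N at first touch, 5 N fitted, 8.5 N at most). The rib behind it is 41.75 mm from the seat's centre and ends 9.4 mm above the cell's axis
- disc_b (a point): face of the 12 mm contact disc of the conical coil spring in compartment B. Free, it is 24.75 mm from the seat's centre on the side away from the plate; a fitted cell presses it back 6 mm, 13 mm is the most (2 N at first touch, 5 N fitted, 8.5 N at most). The rib behind it is 41.75 mm from the seat's centre and ends 9.4 mm above the cell's axis
- tray: blue open parts tray, 313 (y) x 228 (x) mm, walls 4 mm thick and 45 mm high, floor 6 mm above the bench, fixed. Origin: on the bench 70 mm behind (+x of) its middle. It holds the four cells and two rollers in two rows of three (rows 100 mm apart, 95 mm along), mixed up and lying any way round
- fresh_a_mid (a point): A FRESH cell: orange jacket, white band 17 mm wide at the plus end. D-size cell, 34.2 mm diameter, 61.5 mm long with its button, 140 g, lying in the tray. Origin: centre of the cell, on its axis; x runs along the axis from the flat minus end to the plus end with its button (10 mm wide, 1.5 mm tall); y and z turn as it rolls
- fresh_b_mid (a point): A FRESH cell: orange jacket, white band 17 mm wide at the plus end. D-size cell, 34.2 mm diameter, 61.5 mm long with its button, 140 g, lying in the tray. Origin: centre of the cell, on its axis; x runs along the axis from the flat minus end to the plus end with its button (10 mm wide, 1.5 mm tall); y and z turn as it rolls
- fresh_a_plus (a point): tip of the plus button of fresh cell a, on its axis
- fresh_b_plus (a point): tip of the plus button of fresh cell b, on its axis
- fresh_a: fresh cell a; same point and axes as fresh_a_mid
- fresh_b: fresh cell b; same point and axes as fresh_b_mid
- used_a: A USED cell to be left alone: black jacket, grey band at the plus end. D-size cell, 34.2 mm diameter, 61.5 mm long with its button, 140 g, lying in the tray. Origin: centre of the cell, on its axis; x runs along the axis from the flat minus end to the plus end with its button (10 mm wide, 1.5 mm tall); y and z turn as it rolls
- used_b: A USED cell to be left alone: black jacket, grey band at the plus end. D-size cell, 34.2 mm diameter, 61.5 mm long with its button, 140 g, lying in the tray. Origin: centre of the cell, on its axis; x runs along the axis from the flat minus end to the plus end with its button (10 mm wide, 1.5 mm tall); y and z turn as it rolls
- roller_a: steel grooved bearing roller, 48 mm diameter, 18 mm tall, lying flat in the tray; origin under its centre. Bystander
- roller_b: steel grooved bearing roller, 48 mm diameter, 18 mm tall, lying flat in the tray; origin under its centre. Bystander
- cover: the unit's cream battery cover, a shell 60 x 172 x 30 mm lying hollow side up by the unit's high edge; origin under its centre. Bystander
- bottle: blue water bottle, 66 mm diameter, 200 mm tall, standing at the back of the bench; origin under its centre. Bystander
- driver: screwdriver 160 mm long lying on the bench by the unit's low edge; origin under its middle, x along it. Bystander
Things that resemble listed ones, but are neither listed nor needed, are in the scene too. What is shaped like the fresh_a but blue, green or turquoise is not meant.

How it is judged:
By the outcome, as a careful person would: the job done as asked, in the order asked, and still so for the second after the job is handed in, with the robot touching nothing.
It also fails if it takes over 67 s, if anything falls off the work surface, if the arm or the gripper's body presses on something with over 40 N, if the wrist force passes 120 N, or if a joint passes its speed limit or range.

## Working session

There is one attempt and no reset: what is moved stays moved. The work goes in short steps, Python scripts to look and compute and a tool call to move; the robot and the scene stay as the last step left them, time stands still between calls to the robot, and variables do not carry over. Pictures are saved under pics/ and viewed, at most 10 in all, crops included, and the job is handed in when it is done.

Besides the shell and the picture viewer there is one more tool, called after ">>>" as a command line: name --argument value ..., lists and objects as JSON in quotes. servo_tool: Moves the arm, as the interface text tells. Its arguments: {"type":"object","properties":{"motion":{"type":"array","items":{"type":"number","minimum":-1,"maximum":1}}},"required":["motion"]}

```bash
ls; mkdir -p pics
cat > h.py <<'E'
import numpy as np, cv2
from plant import manip, eyes, job_done, models
def grab(n):
    im,d=eyes.grab_frame(n); return im,d,eyes.camera_params(n)
def w(px,d,cp):
    px=np.atleast_2d(px).astype(float); f=192/np.tan(np.radians(cp['fov_y']/2))
    z=d[px[:,1].round().astype(int),px[:,0].round().astype(int)]
    c=np.c_[(px[:,0]-cp['cx'])/f*z,-(px[:,1]-cp['cy'])/f*z,-z,np.ones(len(px))]
    return (c@np.array(cp['pose']).T)[:,:3]
E
python3 - <<'E'
from h import *
for n in('scene','top'):
    im,d,cp=grab(n); print({k:v for k,v in cp.items()})
    cv2.imwrite(f'pics/{n}0.png',im[:,:,::-1]); np.savez(f'{n}0.npz',im=im,d=d)
print(manip.state())
E
```

```text
pics
{'fov_y': 55.590484598079904, 'cx': 252.24760598744442, 'cy': 185.3560556887797, 'pose': array([[ 0.48702057, -0.72093478,  0.49301522,  0.97640247],
       [ 0.87338543,  0.40008341, -0.27772495, -0.18700872],
       [ 0.00297436,  0.56585008,  0.82450279,  0.74164845],
       [ 0.        ,  0.        ,  0.        ,  1.        ]])}
{'fov_y': 46.48085746239656, 'cx': 256.93798497482214, 'cy': 190.69669480930872, 'pose': array([[-1.71786816e-02,  9.80232535e-01, -1.97101676e-01,
         3.54269682e-01],
       [-9.99848265e-01, -1.74108588e-02,  5.54965915e-04,
         1.29692893e-02],
       [-2.88771380e-03,  1.97081302e-01,  9.80382895e-01,
         1.07849361e+00],
       [ 0.00000000e+00,  0.00000000e+00,  0.00000000e+00,
         1.00000000e+00]])}
{'time': 0.1, 'joint_pos': array([ 1.13699050e+00,  5.33326119e-02,  1.61417753e+00, -2.63763660e-05,
        1.47599020e+00, -1.19015678e-01]), 'joint_vel': array([ 0.00043534, -0.00265219, -0.0036654 ,  0.00119362, -0.00333465,
       -0.00066714]), 'joint_efforts': array([-4.72209237e-06, -3.94904459e+01, -3.71362638e+01, -2.33387764e-04,
        4.01508223e-03,  1.87868494e-06]), 'tool_pos': array([0.19328488, 0.59376149, 0.23014761]), 'tool_rot': array([-2.47678967e-04,  1.56744698e-01,  9.87638694e-01, -9.21220446e-04]), 'contact_force': array([ 0.12356615, -0.1896283 , -0.45111565]), 'ft_torque': array([ 0.02998313,  0.00392631, -0.03468068]), 'grasp_force': 0.0, 'gripper_width': 0.9987016942964784}
```

View pics/top0.png

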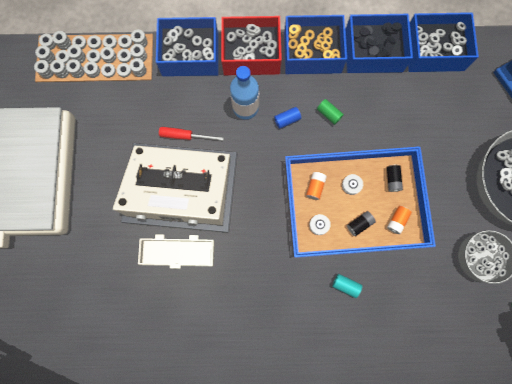

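View pics/scene0.png

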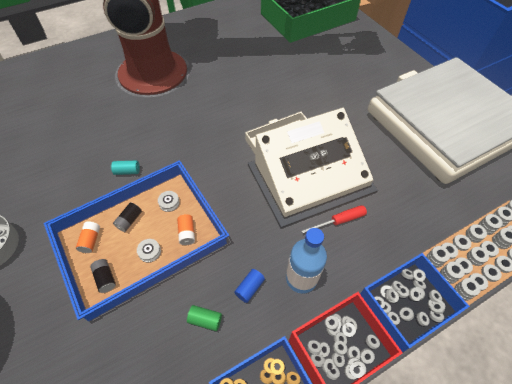

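Top view: the tray is on the right, with orange cells at about (316,185), white end up, and (399,220), white end down. The unit is at (175,183) with its holder at about (173,178). Next I'll measure both.

```bash
cat > m.py <<'E'
from h import *
for n in('top','scene'):
    im,d,cp=grab(n)
    print('==',n)
    for lab in('fresh_a','unit','plate_a','disc_a','seat_a','fresh_a_plus'):
        try: rs=models.regions_of(n,lab)
        except Exception as e: print(lab,e); continue
        for r in rs[:4]:
            m=r['mask']&(d>0)
            if m.sum()<3: print(lab,round(r['p'],2),r['pixel'],m.sum()); continue
            v,u=np.nonzero(m); P=w(np.c_[u,v],d,cp); px=r['pixel']
            if lab=='fresh_a':
                zt=np.percentile(P[:,2],97); Q=P[P[:,2]>zt-.012]; R=cv2.minAreaRect(Q[:,:2].astype(np.float32)*1000)
                rgb=im[v,u].astype(int); wh=(rgb.min(1)>130)
                og=(rgb[:,0]-rgb[:,2]>70)
                print(lab,round(r['p'],2),px,'n',m.sum(),'ztop',zt.round(4),R,'white',P[wh][:,:2].mean(0).round(3) if wh.any() else None,'or',P[og][:,:2].mean(0).round(3) if og.any() else None)
            elif lab=='unit':
                q=P[P[:,2]>.04]
                for _ in range(6):
                    A=np.c_[q[:,:2],np.ones(len(q))]; c=np.linalg.lstsq(A,q[:,2],rcond=None)[0]
                    q=P[(abs(P@[-c[0],-c[1],1]-c[2])<.006)]
                R=cv2.minAreaRect(q[:,:2].astype(np.float32)*1000)
                print(lab,round(r['p'],2),px,'plane',c.round(4),'slope',np.degrees(np.arctan(np.hypot(*c[:2]))).round(1),'yaw',np.degrees(np.arctan2(c[1],c[0])).round(1),R,'zmid',(c@[R[0][0]/1000,R[0][1]/1000,1]).round(4))
            else: print(lab,round(r['p'],2),px,m.sum(),P.mean(0).round(4),np.median(P,0).round(4))
    k=(cv2.resize(im[135:245,105:250],None,fx=5,fy=5,interpolation=cv2.INTER_CUBIC) if n=='top' else cv2.resize(im[100:220,240:385],None,fx=5,fy=5,interpolation=cv2.INTER_CUBIC))
    cv2.imwrite(f'pics/{n}_crop.png',k[:600,:,::-1])
E
python3 m.py
```

```text
== top
fresh_a 0.93 [345.2, 285.7] n 388 ztop 0.0363 ((339.6999816894531, -190.13128662109375), (59.40800476074219, 31.80605125427246), 62.547115325927734) white None or None
fresh_a 0.86 [398.2, 217.9] n 390 ztop 0.0424 ((491.756591796875, -320.99554443359375), (31.970806121826172, 61.06615447998047), 56.22840881347656) white [ 0.475 -0.31 ] or [ 0.5   -0.325]
fresh_a 0.84 [316.5, 181.2] n 417 ztop 0.042 ((576.3195190429688, -128.00177001953125), (32.47265625, 60.84444046020508), 69.31217193603516) white [ 0.596 -0.136] or [ 0.57  -0.126]
fresh_a 0.69 [288.5, 116.4] n 363 ztop 0.0365 ((753.3195190429688, -65.58624267578125), (31.754199981689453, 61.429847717285156), 21.701663970947266) white None or None
unit 0.86 [178.5, 188.5] plane [-0.4828  0.0549  0.3566] slope 25.9 yaw 173.5 ((583.3660888671875, 202.82278442382812), (231.26634216308594, 170.69993591308594), 83.65306854248047) zmid 0.086
plate_a 0.71 [174.0, 181.8] 2068 [0.5712 0.2046 0.097 ] [0.5762 0.2033 0.0959]
seat_a 0.74 [172.2, 182.7] 2105 [0.5707 0.2035 0.097 ] [0.5761 0.202  0.0959]
seat_a 0.73 [316.4, 182.6] 382 [ 0.5
[... 1187 characters left out ...]
0.89 [310.1, 169.6] plane [-0.4857  0.0544  0.3581] slope 26.0 yaw 173.6 ((584.9764404296875, 201.02609252929688), (232.03106689453125, 173.15948486328125), 83.59007263183594) zmid 0.0849
plate_a 0.75 [312.3, 153.0] 2258 [0.5752 0.1999 0.0948] [0.5809 0.1972 0.0938]
seat_a 0.69 [309.4, 155.5] 2186 [0.5766 0.2005 0.0943] [0.5823 0.1977 0.093 ]
fresh_a_plus 0.97 [187.0, 225.3] 510 [ 0.5841 -0.1318  0.0306] [ 0.5863 -0.1322  0.0352]
fresh_a_plus 0.83 [121.8, 164.7] 347 [ 0.3487 -0.1947  0.0263] [ 0.3489 -0.1958  0.0287]
fresh_a_plus 0.75 [204.2, 315.6] 639 [ 0.7717 -0.1751  0.0283] [ 0.772  -0.1752  0.0308]
fresh_a_plus 0.61 [252.5, 285.6] 543 [ 0.7587 -0.0693  0.0282] [ 0.7591 -0.0699  0.0307]
```

View pics/top_crop.png

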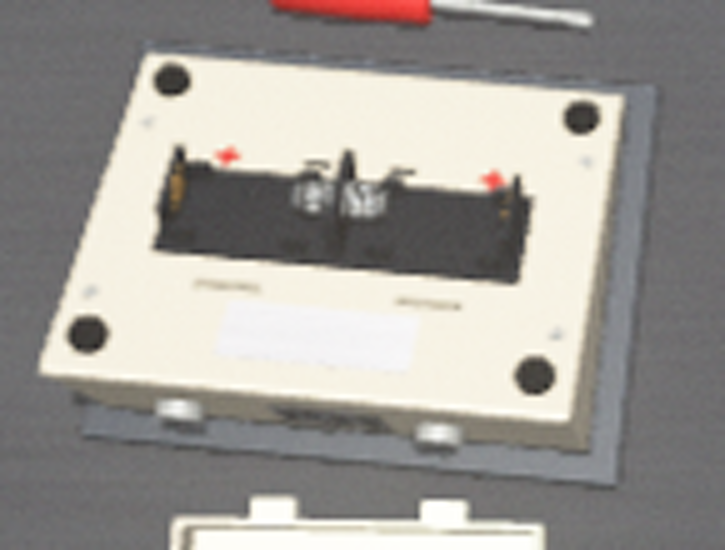

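The crop shows the holder with its centre rib at about (345,200) in the crop, and plates at the left (175,190) and right (510,210). I'll get the rib and wall positions in deck coordinates.

```bash
cat >> h.py <<'E'
YAW=np.radians(173.6); C0=np.array([.5842,.2019,.0855]); a26=np.radians(26)
hx=np.array([np.cos(YAW),np.sin(YAW),0]); uy=np.array([-np.sin(YAW),np.cos(YAW),0])
dx=hx*np.cos(a26)+np.array([0,0,np.sin(a26)]); dz=-hx*np.sin(a26)+np.array([0,0,np.cos(a26)])
DK=np.array([dx,uy,dz])   # rows: deck axes
E
cat > k.py <<'E'
from h import *
for n in('top','scene'):
    im,d,cp=grab(n); v,u=np.nonzero(d>0); P=w(np.c_[u,v],d,cp); Q=(P-C0)@DK.T*1000
    I=im[v,u].astype(int)
    ok=(abs(Q[:,0])<45)&(abs(Q[:,1])<100)&(abs(Q[:,2])<45)
    print(n,'deck h', np.median(Q[ok&(I.min(1)>150)&(abs(Q[:,2])<5)],0).round(1))
    dk=ok&(I.max(1)<75)
    R=Q[dk]; print('dark extents p1/99',np.percentile(R,[1,50,99],axis=0).round(1).tolist(),dk.sum())
    t=ok&(Q[:,2]>12); print('high hist y'); h,e=np.histogram(Q[t][:,1],np.arange(-90,91,3)); print([(int(e[i]),int(h[i]),round(float(np.percentile(Q[t&(Q[:,1]>=e[i])&(Q[:,1]<e[i+1])][:,2],90)),1)) for i in range(len(h)) if h[i]])
    for s in(-1,1):
        br=ok&(I[:,0]-I[:,2]>45)&(Q[:,1]*s>60)&(Q[:,2]>6)&(I[:,0]<200); print('brass',s,br.sum(),np.median(Q[br],0).round(1) if br.any() else '')
    red=ok&(I[:,0]-I[:,1]>90); 
    for s in(-1,1): print('red',np.median(Q[red&(Q[:,1]*s>0)],0).round(1))
E
python3 k.py
```

```text
top deck h [19.3  5.1 -0.2]
dark extents p1/99 [[-18.9, -77.4, -1.3], [9.4, -18.6, 3.3], [26.2, 80.9, 25.7]] 367
high hist y
[(-81, 14, 23.9), (-78, 35, 24.9), (-75, 8, 23.5), (-72, 2, 12.9), (-66, 2, 12.6), (-24, 1, 12.8), (-21, 10, 24.5), (-18, 5, 22.3), (-15, 7, 24.6), (-12, 12, 26.6), (-9, 2, 23.9), (-6, 6, 27.1), (-3, 23, 29.6), (0, 42, 29.4), (3, 6, 26.8), (6, 12, 28.3), (9, 7, 25.4), (12, 6, 25.1), (15, 5, 22.5), (18, 9, 22.3), (21, 3, 13.1), (63, 2, 12.8), (66, 3, 13.9), (69, 4, 13.3), (72, 3, 25.3), (75, 23, 24.7), (78, 14, 23.2)]
brass -1 11 [  1.4 -75.1  16.4]
brass 1 1 [-19.2  67.5  12. ]
red [-31.9 -61.1   0.5]
red [-32.2  63.6   0.8]
scene deck h [ 3.5  9.4 -0.5]
dark extents p1/99 [[-20.3, -76.1, 1.9], [1.2, 3.1, 10.2], [19.3, 80.6, 21.3]] 81
high hist y
[(-78, 18, 24.6), (-75, 48, 24.8), (-72, 2, 13.0), (-69, 2, 12.2), (-66, 3, 13.7), (-63, 1, 13.6), (-21, 3, 19.1), (-18, 12, 24.0), (-15, 5, 23.7), (-12, 8, 27.2), (-9, 6, 25.7), (-6, 4, 26.5), (-3, 13, 29.3), (0, 32, 28.7), (3, 48, 28.7), (6, 5, 25.4), (9, 8, 26.8), (12, 11, 25.8), (15, 4, 26.1), (18, 13, 23.0), (21, 1, 12.3), (66, 3, 13.6), (69, 1, 12.7), (75, 17, 25.2), (78, 43, 24.2)]
brass -1 17 [ -0.5 -73.2  15.1]
brass 1 2 [ 1.2 76.5 23.9]
red [-34.3 -59.7  -0.2]
red [-33.7  63.4  -0.4]
```

View pics/scene_crop.png

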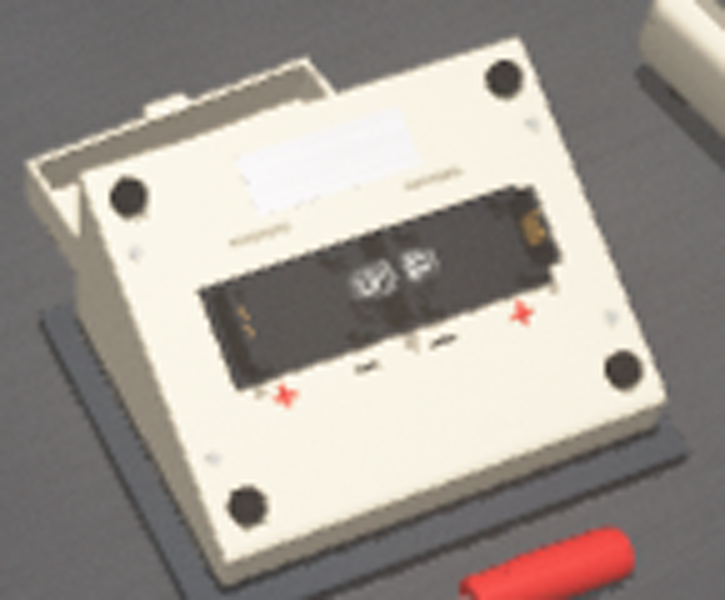

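>>> servo_tool --motion '[0.3, -1, -1, 0, 0, 0.3, -1, -1, 0, 0, 0.3, -1, -1, 0, 0]'

```text
time: 1.27
tool_pos: [0.2712, 0.4412, 0.2313]
tool_rot: [0.0, 0.157, 0.988, 0.0]
contact_force: [0.6, 0.2, 0.5]
gripper_width: 0.648
grasp_force: 0.0
```

>>> servo_tool --motion '[0.3, -1, -1, 0, 0, 0.3, -1, -1, 0, 0, 0.3, -1, -1, 0, 0]'

```text
time: 1.65
tool_pos: [0.3481, 0.2898, 0.2316]
tool_rot: [0.0, 0.157, 0.988, 0.0]
contact_force: [0.8, 0.0, 0.8]
gripper_width: 0.652
grasp_force: 0.0
```

>>> servo_tool --motion '[0.3, -1, -1, 0, 0, 0.3, -1, -1, 0, 0, 0.3, -1, -1, 0, 0]'

```text
time: 2.02
tool_pos: [0.4251, 0.1383, 0.2317]
tool_rot: [0.001, 0.158, 0.988, 0.0]
contact_force: [0.4, -0.7, 0.2]
gripper_width: 0.647
grasp_force: 0.0
```

>>> servo_tool --motion '[0.3, -1, -1, 0, 0, 0.3, -1, -1, 0, 0, 0.3, -1, -1, 0, 0]'

```text
time: 2.4
tool_pos: [0.5021, -0.0132, 0.2316]
tool_rot: [0.0, 0.158, 0.987, -0.0]
contact_force: [0.3, 1.2, 0.1]
gripper_width: 0.65
grasp_force: 0.0
```

```bash
cat >> h.py <<'E'
from scipy.spatial.transform import Rotation as Ro
SA=np.array([.5876,.1568,.1027]); SB=np.array([.5973,.2438,.1027])
def head(s):
    X=Ro.from_quat(np.r_[s['tool_rot'][1:],s['tool_rot'][0]]).as_matrix(); return X
def go(p,hd=None):
    s=manip.state(); X=head(s); th=np.degrees(np.arctan2(X[1,0],X[0,0])); d=X.T@(np.array(p)-s['tool_pos'])
    t='' if hd is None else 'turn %.3f'%(((th-hd+180)%360-180)/45)
    print('t',round(s['time'],2),'tcp',s['tool_pos'].round(4),'head %.1f'%th,'F',s['contact_force'].round(1),'M',s['ft_torque'].round(2),'w %.3f gf %.1f'%(s['gripper_width'],s['grasp_force']))
    print('  shift norm',(d/.12).round(3),t)
E
python3 -c "
from h import *
go([.5775,-.1293,.10],160)"
```

```text
t 2.4 tcp [ 0.5021 -0.0132  0.2316] head 161.9 F [0.3 1.2 0.1] M [0.04 0.01 0.  ] w 0.650 gf 0.0
  shift norm [-0.898 -0.724  1.097] turn 0.041
```

>>> servo_tool --motion '[0.3, -0.898, -0.724, 0.5, 0.04, 0.3, -0.898, -0.724, 0.7, 0.04, 0.3, -0.898, -0.724, 1, 0.04, 0.3, -0.898, -0.724, 1, 0.04]'

```text
time: 2.9
tool_pos: [0.5738, -0.1271, 0.1053]
tool_rot: [-0.005, 0.173, 0.985, 0.001]
contact_force: [-1.2, -0.1, -1.0]
gripper_width: 0.65
grasp_force: 0.0
```

```bash
python3 -c "
from h import *
go([.5775,-.1293,.018],160)
im,d,cp=grab('top'); a=cv2.resize(im[145:260,280:440],None,fx=2.5,fy=2.5)
im,d,cp=grab('scene'); b=cv2.resize(im[160:290,90:250],None,fx=2.5,fy=2.5)
cv2.imwrite('pics/c1.png',np.vstack([a,b])[:600,:,::-1])"
```

```text
t 2.9 tcp [ 0.5738 -0.1271  0.1053] head 160.0 F [-1.2 -0.1 -1. ] M [ 0.04  0.01 -0.  ] w 0.650 gf 0.0
  shift norm [-0.043 -0.006  0.727] turn 0.001
```

View pics/c1.png

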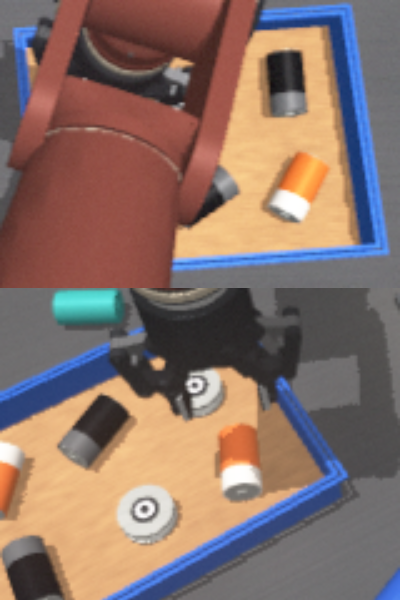

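The gripper is above the near orange cell (lower view, about (240,455)), with the fingers either side of it. I'll descend and grip.

>>> servo_tool --motion '[0.3, -0.02, 0, 0.4, 0, 0.3, -0.02, 0, 0.67, 0, 0.3, -0.02, 0, 0.67, 0, 0.3, -0.02, 0, 0.67, 0]'

```text
time: 3.5
tool_pos: [0.5812, -0.1277, 0.0344]
tool_rot: [0.003, 0.172, 0.985, -0.0]
contact_force: [0.2, -1.0, 0.8]
gripper_width: 0.654
grasp_force: 0.0
```

```bash
python3 -c "
from h import *
go([.5775,-.1293,.018],160)"
```

```text
t 3.5 tcp [ 0.5812 -0.1277  0.0344] head 160.2 F [ 0.2 -1.   0.8] M [-0.04 -0.01 -0.06] w 0.654 gf 0.0
  shift norm [ 0.025 -0.023  0.137] turn 0.005
```

>>> servo_tool --motion '[0.3, 0.025, -0.02, 0.13, 0, 0.3, 0.025, -0.02, 0.13, 0, -1, 0.025, -0.02, 0.13, 0, -1, 0.025, -0.02, 0.13, 0, -1, 0.025, -0.02, 0.13, 0]'

```text
time: 4.12
tool_pos: [0.576, -0.129, 0.0159]
tool_rot: [0.0, 0.172, 0.985, -0.0]
contact_force: [-0.4, -0.2, 2.4]
gripper_width: 0.38
grasp_force: 59.7
```

>>> servo_tool --motion '[-1, 0, 0, 0, 0, -1, 0, 0, 0, 0]'

```text
time: 4.38
tool_pos: [0.576, -0.129, 0.0159]
tool_rot: [0.001, 0.172, 0.985, -0.0]
contact_force: [0.1, 0.9, 3.4]
gripper_width: 0.377
grasp_force: 59.8
```

```bash
python3 -c "
from h import *
go([.5775,-.1293,.018],160)"
```

```text
t 4.38 tcp [ 0.576  -0.129   0.0159] head 160.2 F [0.1 0.9 3.4] M [-0.04  0.09  0.03] w 0.377 gf 59.8
  shift norm [-0.013  0.002 -0.018] turn 0.004
```

>>> servo_tool --motion '[0, 0, 0, 0, 0, 0, 0, 0, -0.022, 0, 0, 0, 0, -0.022, 0, -1, 0, 0, -0.022, 0, -1, 0, 0, -0.022, 0]'

```text
time: 5.0
tool_pos: [0.5757, -0.1289, 0.0183]
tool_rot: [0.0, 0.172, 0.985, -0.0]
contact_force: [-1.1, -0.2, 2.9]
gripper_width: 0.375
grasp_force: 59.8
```

>>> servo_tool --motion '[-1, 0, 0, 0, 0, -1, 0, 0, -0.5, 0, -1, 0, 0, -1, 0, -1, 0, 0, -1, 0]'

```text
time: 5.5
tool_pos: [0.5792, -0.1301, 0.1445]
tool_rot: [0.006, 0.172, 0.985, -0.001]
contact_force: [0.3, 0.4, -0.6]
gripper_width: 0.376
grasp_force: 60.0
```

```bash
python3 -c "
from h import *
go([.586,.155,.17],83.6)"
```

```text
t 5.5 tcp [ 0.5792 -0.1301  0.1445] head 160.2 F [ 0.3  0.4 -0.6] M [ 0.02 -0.06  0.02] w 0.376 gf 60.0
  shift norm [ 0.75   2.254 -0.221] turn 1.702
```

>>> servo_tool --motion '[-1, 0.19, 0.5, -0.22, 0.2, -1, 0.37, 1, -0.22, 0.45, -1, 0.37, 1, -0.22, 0.7]'

```text
time: 5.88
tool_pos: [0.5732, 0.0023, 0.1626]
tool_rot: [-0.001, 0.421, 0.907, -0.0]
contact_force: [-0.6, -1.1, -1.9]
gripper_width: 0.375
grasp_force: 60.2
```

```bash
python3 -c "
from h import *
go([.586,.155,.17],83.6)"
```

```text
t 5.88 tcp [0.5732 0.0023 0.1626] head 130.3 F [-0.6 -1.1 -1.9] M [ 0.04 -0.01 -0.01] w 0.375 gf 60.2
  shift norm [ 0.903  0.903 -0.061] turn 1.037
```

>>> servo_tool --motion '[-1, 0.45, 0.45, -0.06, 0.25, -1, 0.9, 0.9, -0.06, 0.48, -1, 0.9, 0.9, -0.06, 0.7, -1, 0.9, 0.9, -0.06, 0.95, -1, 0.9, 0.9, -0.06, 1]'

```text
time: 6.5
tool_pos: [0.5853, 0.152, 0.1688]
tool_rot: [-0.001, 0.735, 0.678, -0.002]
contact_force: [-0.2, -0.0, -1.2]
gripper_width: 0.378
grasp_force: 60.3
```

```bash
cat >> h.py <<'E'
def seat(S,u,n,dt=.0048,hd=83.6):
    """where the gripped cell is in seat frame (mm); and shift to reach u (along unit y), n (normal)"""
    s=manip.state(); q=DK@(s['tool_pos']+[0,0,dt]-S)*1000; print('cell in seat frame x,y,z',q.round(1))
    go(S+uy*u/1000+dz*n/1000-[0,0,dt],hd)
E
python3 -c "
from h import *
seat(SA,8.5,40)"
```

```text
cell in seat frame x,y,z [32.6  5.  63. ]
t 6.5 tcp [0.5853 0.152  0.1688] head 85.3 F [-0.2 -0.  -1.2] M [-0.02 -0.04  0.03] w 0.378 gf 60.3
  shift norm [-0.034  0.161  0.291] turn 0.038
```

>>> servo_tool --motion '[-1, -0.034, 0.161, 0.1, 0.02, -1, -0.034, 0.161, 0.29, 0.025, -1, -0.034, 0.161, 0.29, 0.025, -1, -0.034, 0.161, 0.29, 0.025]'

```text
time: 7.0
tool_pos: [0.6052, 0.1457, 0.1361]
tool_rot: [-0.0, 0.742, 0.671, -0.001]
contact_force: [1.1, -0.4, -0.8]
gripper_width: 0.378
grasp_force: 60.3
```

```bash
cat > look.py <<'E'
from h import *
import sys
name=sys.argv[1]; S={'a':SA,'b':SB}[sys.argv[2]]; seat(S,8.5,40)
R=[]
for n in('top','scene'):
    im,d,cp=grab(n); v,u=np.nonzero(d>0); P=w(np.c_[u,v],d,cp); q=DK@(P-S).T*1000; I=im[v,u].astype(int)
    near=(np.abs(q)<75).all(0)
    og=near&(I[:,0]-I[:,2]>70)&(I[:,0]-I[:,1]>40)&(I[:,1]>50); wh=near&(q[2]>0)&(I.min(1)>170)
    if og.sum()>20: print(n,'orange n',og.sum(),'seatframe p2/50/98',np.percentile(q[:,og],[2,50,98],axis=1).round(1).tolist(),'world z max',np.percentile(P[og][:,2],97).round(4))
    c=(np.array([S[0],S[1],S[2],1])@np.linalg.inv(cp['pose']).T); f=192/np.tan(np.radians(cp['fov_y']/2))
    px=int(cp['cx']+f*c[0]/-c[2]); py=int(cp['cy']-f*c[1]/-c[2])
    R.append(cv2.resize(im[max(0,py-37):max(0,py-37)+75,px-50:px+50],(600,450),interpolation=cv2.INTER_CUBIC)[75:375])
cv2.imwrite(f'pics/{name}.png',np.vstack(R)[:,:,::-1])
E
python3 look.py l1 a
```

```text
cell in seat frame x,y,z [-0.1  9.  42.5]
t 7.0 tcp [0.6052 0.1457 0.1361] head 84.3 F [ 1.1 -0.4 -0.8] M [ 0.01 -0.    0.03] w 0.378 gf 60.3
  shift norm [ 0.004 -0.01   0.019] turn 0.015
scene orange n 88 seatframe p2/50/98 [[-37.0, -8.0, -21.5], [2.7, 17.6, 57.3], [15.4, 23.7, 62.2]] world z max 0.1593
```

View pics/l1.png

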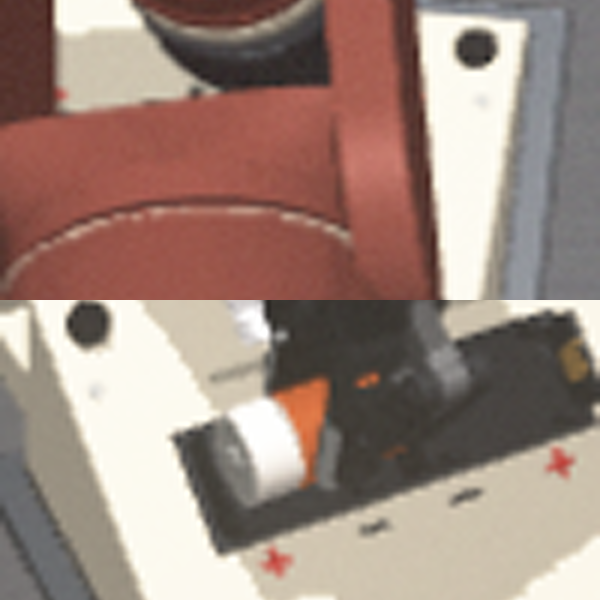

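Lower view: the cell is held over compartment A with its white button end outward, at about (245,455), over the end wall. I'll measure its plus end against the wall with the same camera.

```bash
cat > end.py <<'E'
from h import *
import sys
S={'a':SA,'b':SB}[sys.argv[1]]; sg={'a':1,'b':-1}[sys.argv[1]]; lo=float(sys.argv[2])
im,d,cp=grab('scene'); v,u=np.nonzero(d>0); P=w(np.c_[u,v],d,cp); q=DK@(P-S).T*1000; q[1]*=sg; I=im[v,u].astype(int)
c=(abs(q[0])<24)&(q[1]>-40)&(q[1]<60)&(q[2]>lo)&(q[2]<90)
cell=c&((I[:,0]-I[:,2]>60)|(I.min(1)>95)); bd=c&(I.min(1)>150)
for nm,m in(('orange/white',cell),('white',bd)): print(nm,m.sum(),np.percentile(q[:,m],[3,50,97],axis=1).round(1).tolist())
wl=(abs(q[0])<19)&(abs(q[1]-33)<9)&(q[2]>2)&(q[2]<8)&(I.max(1)<90); print('wall',wl.sum(),np.percentile(q[:,wl],[5,50,95],axis=1).round(1).tolist() if wl.any() else '')
b=bd; ys=q[1,b]; 
# axis from band: top of cylinder in world
for y0 in range(-30,50,6):
    m=cell&(abs(q[1]-y0)<3)
    if m.sum()>8: print(y0,m.sum(),'zmax normal',np.percentile(q[2,m],95).round(1),'world zmax',np.percentile(P[m,2],95).round(4),'x range',np.percentile(q[0,m],[5,95]).round(1))
E
python3 end.py a 8
```

```text
orange/white 312 [[-17.7, 7.8, 35.0], [-1.5, 29.4, 57.2], [15.3, 42.1, 67.7]]
white 131 [[-14.9, 24.6, 47.5], [-1.4, 33.9, 58.6], [14.1, 41.2, 62.3]]
wall 20 [[-17.7, 33.1, 3.3], [-7.3, 35.4, 4.7], [15.1, 36.3, 6.9]]
6 9 zmax normal 57.9 world zmax 0.1587 x range [ 8.1 16.1]
12 18 zmax normal 61.3 world zmax 0.1597 x range [-2.1 13.4]
18 61 zmax normal 74.6 world zmax 0.1654 x range [-19.9  18. ]
24 46 zmax normal 62.2 world zmax 0.1591 x range [-16.3  13.1]
30 40 zmax normal 62.0 world zmax 0.1593 x range [-16.4  12.4]
36 47 zmax normal 61.6 world zmax 0.1602 x range [-17.3  12.7]
42 86 zmax normal 59.8 world zmax 0.1575 x range [-15.6  12.5]
```

```bash
cat >> h.py <<'E'
def vs(S,u,v,dt=.0048,hd=83.6):
    s=manip.state(); r=(s['tool_pos']+[0,0,dt]-S)*1000; print('uphill %.1f u %.1f v %.1f'%(r@hx,r@uy,r[2]))
    go(S+uy*u/1000-[0,0,dt-v/1000],hd)
E
python3 -c "
from h import *
vs(SA,6.8,27)"
```

```text
uphill -19.6 u 8.8 v 39.9
t 7.15 tcp [0.6061 0.1459 0.1378] head 84.3 F [ 0.1  0.1 -1.6] M [ 0.   -0.04  0.03] w 0.371 gf 60.3
  shift norm [ 0.018 -0.163  0.107] turn 0.015
```

>>> servo_tool --motion '[-1, 0.018, -0.163, 0, 0.015, -1, 0.018, -0.163, 0.06, 0.015, -1, 0.018, -0.163, 0.1, 0.015, -1, 0.018, -0.163, 0.1, 0.015]'

```text
time: 7.65
tool_pos: [0.5864, 0.1497, 0.124]
tool_rot: [-0.0, 0.746, 0.666, -0.0]
contact_force: [0.1, -0.2, -0.9]
gripper_width: 0.375
grasp_force: 60.2
```

```bash
python3 -c "
from h import *
vs(SA,6.8,22)"
```

```text
uphill 0.4 u 7.2 v 26.1
t 7.65 tcp [0.5864 0.1497 0.124 ] head 83.6 F [ 0.1 -0.2 -0.9] M [-0.06 -0.03  0.01] w 0.375 gf 60.2
  shift norm [0.003 0.004 0.034] turn -0.000
```

Now step down in 2 mm increments, watching the force.

>>> servo_tool --motion '[-1, 0.003, 0, 0.017, 0, -1, 0.003, 0, 0.033, 0]'

```text
time: 7.9
tool_pos: [0.5871, 0.1504, 0.1217]
tool_rot: [0.0, 0.746, 0.666, 0.001]
contact_force: [-0.3, 1.0, 5.5]
gripper_width: 0.376
grasp_force: 60.9
```

>>> servo_tool --motion '[-1, 0, 0, 0.017, 0, -1, 0, 0, 0.017, 0]'

```text
time: 8.15
tool_pos: [0.5879, 0.1503, 0.1211]
tool_rot: [0.001, 0.745, 0.667, 0.001]
contact_force: [-1.4, 0.7, 6.5]
gripper_width: 0.377
grasp_force: 61.1
```

>>> servo_tool --motion '[-1, 0, 0, 0.017, 0, -1, 0, 0, 0.017, 0]'

```text
time: 8.4
tool_pos: [0.5885, 0.1504, 0.1204]
tool_rot: [0.002, 0.745, 0.667, 0.002]
contact_force: [-2.1, 0.6, 10.1]
gripper_width: 0.376
grasp_force: 61.6
```

```bash
python3 -c "
from h import *
vs(SA,6.8,22)"; python3 end.py a 8
```

```text
uphill -1.6 u 6.3 v 22.5
t 8.4 tcp [0.5885 0.1504 0.1204] head 83.6 F [-2.1  0.6 10.1] M [-0.3   0.46 -0.07] w 0.376 gf 61.6
  shift norm [-0.004 -0.014  0.004] turn 0.000
orange/white 279 [[-8.8, 4.6, 15.2], [6.6, 26.9, 34.3], [22.3, 39.6, 49.7]]
white 118 [[-6.0, 21.9, 27.8], [7.6, 30.2, 35.7], [22.2, 38.3, 39.9]]
wall 10 [[-17.8, 32.0, 2.8], [-13.8, 34.0, 4.2], [-9.0, 35.4, 6.2]]
6 12 zmax normal 57.5 world zmax 0.1598 x range [11.4 23.4]
12 24 zmax normal 50.6 world zmax 0.1481 x range [-8.9 22.5]
18 57 zmax normal 52.3 world zmax 0.1501 x range [-9.  19.8]
24 40 zmax normal 39.1 world zmax 0.1422 x range [-8.2 21. ]
30 42 zmax normal 39.6 world zmax 0.1432 x range [-7.7 20.5]
36 76 zmax normal 39.1 world zmax 0.142 x range [-7.4 20.6]
42 21 zmax normal 27.6 world zmax 0.1306 x range [-0.3 20.3]
```

>>> servo_tool --motion '[-1, 0, -0.01, 0.025, 0, -1, 0, -0.01, 0.025, 0]'

```text
time: 8.7
tool_pos: [0.5888, 0.1506, 0.1198]
tool_rot: [0.003, 0.745, 0.667, 0.003]
contact_force: [-2.8, 1.0, 15.4]
gripper_width: 0.377
grasp_force: 62.3
```

>>> servo_tool --motion '[-1, 0, 0, 0.025, 0, -1, 0, 0, 0.025, 0]'

```text
time: 8.95
tool_pos: [0.5901, 0.1515, 0.1176]
tool_rot: [0.003, 0.745, 0.667, 0.005]
contact_force: [0.6, 1.6, 16.5]
gripper_width: 0.377
grasp_force: 62.8
```

>>> servo_tool --motion '[-1, 0, 0, 0.025, 0, -1, 0, 0, 0.025, 0]'

```text
time: 9.2
tool_pos: [0.591, 0.1523, 0.1153]
tool_rot: [0.003, 0.745, 0.667, 0.007]
contact_force: [2.0, 4.6, 16.7]
gripper_width: 0.374
grasp_force: 63.5
```

```bash
python3 -c "
from h import *
vs(SA,6.8,22)"; python3 end.py a 8
```

```text
uphill -3.9 u 4.1 v 17.4
t 9.2 tcp [0.591  0.1523 0.1153] head 83.6 F [ 2.   4.6 16.7] M [ 0.39 -0.18  0.07] w 0.374 gf 63.5
  shift norm [-0.022 -0.032 -0.039] turn 0.001
orange/white 288 [[-12.9, -6.0, 12.6], [3.5, 25.9, 32.3], [20.1, 39.1, 44.9]]
white 118 [[-8.7, 19.4, 24.0], [4.7, 28.5, 34.9], [20.6, 37.2, 39.7]]
wall 9 [[-18.2, 31.9, 2.8], [-14.6, 34.5, 3.9], [-10.9, 36.1, 6.1]]
6 13 zmax normal 53.6 world zmax 0.1552 x range [ 7.8 20.5]
12 47 zmax normal 48.2 world zmax 0.1443 x range [-15.2  17.4]
18 40 zmax normal 38.9 world zmax 0.1412 x range [-10.8  17.4]
24 41 zmax normal 39.1 world zmax 0.141 x range [-10.8  18.1]
30 38 zmax normal 39.2 world zmax 0.1415 x range [-10.2  18.8]
36 87 zmax normal 36.8 world zmax 0.1404 x range [-9.3 19.4]
42 10 zmax normal 23.4 world zmax 0.127 x range [-7.7  9.2]
```

>>> servo_tool --motion '[-1, 0, -0.035, 0.02, 0, -1, 0, -0.035, 0.02, 0]'

```text
time: 9.5
tool_pos: [0.5907, 0.1524, 0.1154]
tool_rot: [0.007, 0.745, 0.667, 0.011]
contact_force: [10.3, 3.7, 17.4]
gripper_width: 0.378
grasp_force: 63.6
```

>>> servo_tool --motion '[-1, 0.02, -0.01, 0.015, 0, -1, 0.02, -0.01, 0.015, 0]'

```text
time: 9.75
tool_pos: [0.5903, 0.1542, 0.1133]
tool_rot: [0.008, 0.745, 0.667, 0.01]
contact_force: [12.3, 2.3, 15.4]
gripper_width: 0.376
grasp_force: 64.2
```

```bash
python3 -c "
from h import *
vs(SA,-8,12)"; python3 look.py l2 a
```

```text
uphill -2.9 u 2.3 v 15.4
t 9.75 tcp [0.5903 0.1542 0.1133] head 83.7 F [12.3  2.3 15.4] M [-0.22 -1.97  0.38] w 0.376 gf 64.2
  shift norm [ 0.086 -0.025  0.028] turn 0.002
cell in seat frame x,y,z [ 4.1  2.3 15.1]
t 9.75 tcp [0.5903 0.1542 0.1133] head 83.7 F [12.3  2.3 15.4] M [-0.22 -1.97  0.38] w 0.376 gf 64.2
  shift norm [-0.051  0.126 -0.169] turn 0.002
scene orange n 75 seatframe p2/50/98 [[-36.3, -19.5, -20.4], [6.7, 12.0, 29.7], [19.7, 22.0, 36.0]] world z max 0.1385
```

View pics/l2.png

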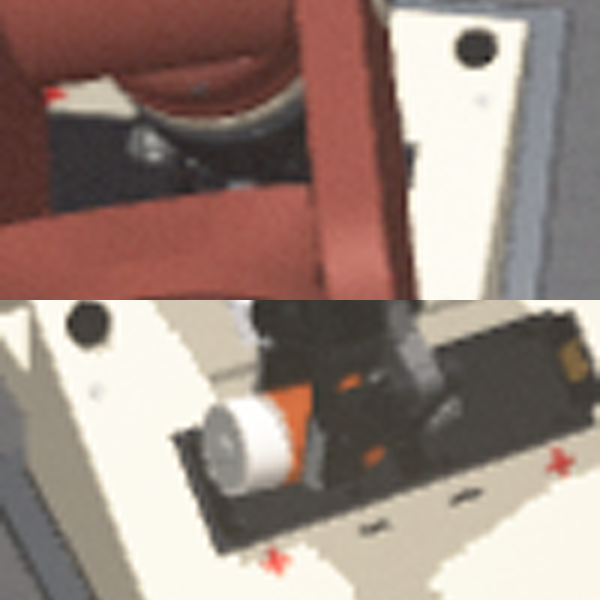

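The lower view shows the cell tilted in the grip, white end up on the end wall at about (235,450) and flat end down by the spring. Now I'll push it back against the spring.

>>> servo_tool --motion '[-1, 0.03, 0, 0, 0, -1, 0.05, 0, 0, 0, -1, 0.05, 0, 0, 0]'

```text
time: 10.22
tool_pos: [0.5888, 0.1579, 0.1114]
tool_rot: [0.008, 0.745, 0.667, 0.006]
contact_force: [8.1, -5.3, 13.4]
gripper_width: 0.372
grasp_force: 65.0
```

>>> servo_tool --motion '[-1, 0.02, 0, 0, 0, -1, 0.035, 0, 0, 0, -1, 0.035, 0, 0, 0]'

```text
time: 10.6
tool_pos: [0.5887, 0.1613, 0.1109]
tool_rot: [0.008, 0.745, 0.667, 0.005]
contact_force: [6.4, -6.3, 13.6]
gripper_width: 0.377
grasp_force: 64.7
```

```bash
python3 -c "
from h import *
vs(SA,-8,12)"; python3 end.py a 3
```

```text
uphill -0.6 u -4.6 v 13.0
t 10.6 tcp [0.5887 0.1613 0.1109] head 83.6 F [ 6.4 -6.3 13.6] M [-1.7  -1.15  0.15] w 0.377 gf 64.7
  shift norm [ 0.029 -0.005  0.008] turn 0.001
orange/white 298 [[-11.0, -2.0, 8.3], [5.4, 20.5, 29.1], [21.6, 33.1, 38.6]]
white 120 [[-6.8, 11.0, 20.1], [5.8, 21.0, 32.9], [22.6, 30.4, 37.6]]
wall 12 [[-18.0, 32.3, 2.5], [-8.4, 35.8, 4.2], [5.7, 36.5, 6.4]]
0 20 zmax normal 35.1 world zmax 0.1393 x range [-9.7 21.4]
6 48 zmax normal 43.3 world zmax 0.1405 x range [-12.8  17.5]
12 40 zmax normal 35.5 world zmax 0.1386 x range [-9.6 20.4]
18 36 zmax normal 36.2 world zmax 0.1399 x range [-9.7 19.2]
24 43 zmax normal 37.8 world zmax 0.1411 x range [-8.6 21.1]
30 92 zmax normal 33.8 world zmax 0.1374 x range [-6.8 21.2]
36 12 zmax normal 14.8 world zmax 0.1176 x range [-1.9 14.7]
```

>>> servo_tool --motion '[-1, 0.03, 0, 0, 0, -1, 0.03, 0, 0, 0, -1, 0.03, 0, 0.01, 0]'

```text
time: 11.02
tool_pos: [0.5861, 0.1655, 0.1068]
tool_rot: [0.004, 0.746, 0.666, 0.003]
contact_force: [3.5, -6.5, 8.5]
gripper_width: 0.375
grasp_force: 63.7
```

>>> servo_tool --motion '[-1, 0, 0, 0.015, 0, -1, 0, 0, 0.03, 0]'

```text
time: 11.28
tool_pos: [0.5869, 0.1654, 0.1038]
tool_rot: [0.005, 0.746, 0.666, 0.004]
contact_force: [4.4, -7.0, 10.2]
gripper_width: 0.379
grasp_force: 63.7
```

```bash
python3 -c "
from h import *
vs(SA,-8,12)"; python3 end.py a 3
```

```text
uphill 1.7 u -8.5 v 5.9
t 11.28 tcp [0.5869 0.1654 0.1038] head 83.6 F [ 4.4 -7.  10.2] M [-0.99 -0.78 -0.08] w 0.379 gf 63.7
  shift norm [-0.004  0.015 -0.051] turn -0.001
orange/white 283 [[-12.9, -6.9, 5.3], [3.5, 15.1, 21.7], [20.2, 28.8, 31.2]]
white 114 [[-8.6, 7.8, 14.4], [4.6, 17.4, 24.2], [20.5, 25.5, 28.5]]
wall 13 [[-16.4, 33.4, 2.3], [-3.3, 35.6, 4.4], [14.1, 36.1, 5.3]]
-6 15 zmax normal 38.7 world zmax 0.1404 x range [-1.9 19.2]
0 45 zmax normal 37.4 world zmax 0.1352 x range [-15.6  17.3]
6 38 zmax normal 26.3 world zmax 0.1293 x range [-10.9  18.4]
12 37 zmax normal 26.6 world zmax 0.1311 x range [-10.6  17.7]
18 37 zmax normal 28.2 world zmax 0.1316 x range [-10.5  19.4]
24 72 zmax normal 28.5 world zmax 0.1317 x range [-9.5 20.2]
30 33 zmax normal 15.4 world zmax 0.1192 x range [-7.7 13.6]
```

>>> servo_tool --motion '[-1, -0.01, 0.012, 0.02, 0, -1, -0.01, 0.012, 0.025, 0]'

```text
time: 11.58
tool_pos: [0.5874, 0.1646, 0.1009]
tool_rot: [0.004, 0.746, 0.666, 0.003]
contact_force: [1.1, -6.7, 14.7]
gripper_width: 0.371
grasp_force: 64.3
```

>>> servo_tool --motion '[-1, -0.01, 0, 0.025, 0, -1, -0.01, 0, 0.025, 0]'

```text
time: 11.82
tool_pos: [0.5881, 0.1642, 0.1001]
tool_rot: [0.004, 0.746, 0.666, 0.005]
contact_force: [-1.4, -4.1, 19.9]
gripper_width: 0.372
grasp_force: 65.1
```

```bash
python3 -c "
from h import *
vs(SA,-2,0)"; python3 end.py a 3
```

```text
uphill 0.3 u -7.4 v 2.2
t 11.82 tcp [0.5881 0.1642 0.1001] head 83.6 F [-1.4 -4.1 19.9] M [-0.28  0.24  0.04] w 0.372 gf 65.1
  shift norm [-0.045  0.003  0.018] turn -0.001
orange/white 275 [[-14.6, -8.4, 4.6], [0.9, 15.7, 18.4], [17.3, 30.5, 28.8]]
white 118 [[-11.8, 8.9, 12.6], [1.9, 18.5, 20.8], [17.5, 27.0, 25.4]]
wall 14 [[-17.9, 33.1, 2.1], [-4.6, 35.5, 3.5], [13.9, 36.0, 6.1]]
-6 12 zmax normal 40.5 world zmax 0.1414 x range [ 4.7 16.5]
0 34 zmax normal 30.8 world zmax 0.127 x range [-18.2  15.7]
6 44 zmax normal 28.8 world zmax 0.1266 x range [-15.4  14.2]
12 38 zmax normal 23.5 world zmax 0.1264 x range [-12.7  16.8]
18 38 zmax normal 25.4 world zmax 0.1278 x range [-13.2  15.7]
24 60 zmax normal 24.3 world zmax 0.1272 x range [-12.8  17.7]
30 41 zmax normal 17.6 world zmax 0.1187 x range [-12.3  13.3]
```

>>> servo_tool --motion '[-1, -0.015, 0, 0.025, 0, -1, -0.025, 0, 0.035, 0]'

```text
time: 12.12
tool_pos: [0.5893, 0.162, 0.0973]
tool_rot: [0.004, 0.746, 0.666, 0.007]
contact_force: [-0.8, -1.7, 24.3]
gripper_width: 0.374
grasp_force: 65.7
```

>>> servo_tool --motion '[-1, -0.015, 0, 0, 0, -1, -0.03, 0, 0.01, 0]'

```text
time: 12.38
tool_pos: [0.5894, 0.1613, 0.097]
tool_rot: [0.003, 0.746, 0.666, 0.009]
contact_force: [0.3, 9.4, 25.5]
gripper_width: 0.374
grasp_force: 66.1
```

```bash
python3 -c "
from h import *
vs(SA,-2,0)"; python3 end.py a 3
```

```text
uphill -1.3 u -4.6 v -0.9
t 12.38 tcp [0.5894 0.1613 0.097 ] head 83.5 F [ 0.3  9.4 25.5] M [ 2.1   0.03 -0.13] w 0.374 gf 66.1
  shift norm [-0.022 -0.011 -0.008] turn -0.002
orange/white 257 [[-17.5, -4.1, 3.6], [-1.5, 16.7, 15.5], [14.3, 31.3, 24.2]]
white 114 [[-14.5, 12.3, 9.4], [-1.1, 21.2, 17.6], [14.6, 29.3, 21.2]]
wall 13 [[-17.8, 33.5, 2.4], [-3.6, 35.3, 3.2], [14.4, 35.9, 5.3]]
0 18 zmax normal 62.6 world zmax 0.1592 x range [-4.6 14.3]
6 50 zmax normal 31.4 world zmax 0.1258 x range [-19.   10.9]
12 38 zmax normal 20.3 world zmax 0.122 x range [-16.4  12.7]
18 38 zmax normal 19.9 world zmax 0.1227 x range [-17.   12.9]
24 41 zmax normal 21.1 world zmax 0.1233 x range [-16.4  11.7]
30 60 zmax normal 19.6 world zmax 0.122 x range [-15.1  13. ]
```

>>> servo_tool --motion '[-1, 0.015, 0, -0.03, 0, -0.15, 0.015, 0, -0.04, 0, -0.05, 0.015, 0, -0.045, 0, 0.0, 0.015, 0, -0.06, 0]'

```text
time: 12.92
tool_pos: [0.5844, 0.1598, 0.0964]
tool_rot: [0.001, 0.746, 0.666, 0.002]
contact_force: [1.2, 0.0, 1.7]
gripper_width: 0.497
grasp_force: 0.7
```

>>> servo_tool --motion '[0.05, 0, 0, -0.15, 0, 0.05, 0, 0, -0.4, 0, 0.05, 0, 0, -0.4, 0]'

```text
time: 13.3
tool_pos: [0.5836, 0.16, 0.1458]
tool_rot: [0.001, 0.745, 0.667, 0.002]
contact_force: [1.1, 0.4, -0.6]
gripper_width: 0.528
grasp_force: 0.0
```

```bash
python3 -c "
from h import *
vs(SA,15,50)"; python3 end.py a 3
```

```text
uphill 4.3 u -2.7 v 47.9
t 13.3 tcp [0.5836 0.16   0.1458] head 83.6 F [ 1.1  0.4 -0.6] M [-0.01  0.    0.03] w 0.528 gf 0.0
  shift norm [-0.147  0.036 -0.018] turn 0.000
orange/white 403 [[-14.5, -28.6, 4.1], [-1.4, 7.5, 15.7], [16.9, 30.4, 67.7]]
white 121 [[-10.8, 10.8, 8.7], [2.5, 20.6, 18.1], [17.7, 29.5, 21.0]]
wall 9 [[-15.6, 34.5, 2.3], [-3.7, 35.6, 4.3], [14.9, 35.9, 4.9]]
-24 22 zmax normal 17.7 world zmax 0.1175 x range [-15.4  -0.1]
-18 21 zmax normal 17.9 world zmax 0.118 x range [-16.   -0.7]
-12 28 zmax normal 18.3 world zmax 0.1191 x range [-15.1  15.7]
-6 33 zmax normal 20.2 world zmax 0.1226 x range [-14.3  12.9]
0 39 zmax normal 19.8 world zmax 0.1233 x range [-14.2  16. ]
6 62 zmax normal 77.3 world zmax 0.1768 x range [-11.7  14.6]
12 38 zmax normal 19.7 world zmax 0.1236 x range [-13.8  14.7]
18 43 zmax normal 20.6 world zmax 0.1244 x range [-13.2  16.8]
24 37 zmax normal 20.9 world zmax 0.1244 x range [-11.8  15.8]
30 61 zmax normal 19.2 world zmax 0.123 x range [-11.6  16.9]
```

>>> servo_tool --motion '[-1, -0.14, 0.036, 0, 0, -1, -0.14, 0.036, 0, 0, -1, -0.14, 0.036, 0.1, 0, -1, -0.14, 0.036, 0.16, 0, -1, -0.14, 0.036, 0.16, 0]'

```text
time: 13.98
tool_pos: [0.584, 0.1427, 0.122]
tool_rot: [-0.001, 0.745, 0.667, -0.001]
contact_force: [-0.9, -1.0, -0.2]
gripper_width: 0.002
grasp_force: 0.0
```

>>> servo_tool --motion '[-1, 0, 0, 0.03, 0, -1, 0, 0, 0.05, 0]'

```text
time: 14.22
tool_pos: [0.5861, 0.1424, 0.1197]
tool_rot: [0.001, 0.745, 0.667, 0.001]
contact_force: [-1.2, -3.4, 11.7]
gripper_width: 0.001
grasp_force: 6.2
```

```bash
python3 -c "
from h import *
vs(SA,14,17.1,0)"
```

```text
uphill -0.1 u 14.5 v 17.0
t 14.22 tcp [0.5861 0.1424 0.1197] head 83.6 F [-1.2 -3.4 11.7] M [-0.53  0.34  0.01] w 0.001 gf 6.2
  shift norm [ 0.004 -0.001 -0.001] turn 0.000
```

>>> servo_tool --motion '[-1, 0, 0, 0.03, 0, -1, 0, 0, 0.06, 0]'

```text
time: 14.48
tool_pos: [0.5896, 0.1419, 0.1186]
tool_rot: [0.004, 0.745, 0.667, 0.004]
contact_force: [-7.0, -6.4, 34.2]
gripper_width: 0.002
grasp_force: 17.5
```

>>> servo_tool --motion '[-1, 0, 0, -0.3, 0, -1, 0, 0, -0.7, 0, -1, 0, -0.6, -1, -0.1, -1, 0, -1, -1, -0.1]'

```text
time: 14.98
tool_pos: [0.4678, 0.1562, 0.2328]
tool_rot: [0.001, 0.719, 0.695, 0.002]
contact_force: [-0.3, -0.1, 0.1]
gripper_width: -0.001
grasp_force: 0.0
```

```bash
python3 end.py a 3 ; python3 -c "
from h import *
go([.493,-.3222,.15],146.2)"
```

```text
orange/white 415 [[-17.9, -31.2, 4.3], [-3.7, 1.9, 13.7], [12.3, 30.4, 17.9]]
white 122 [[-16.1, -37.7, 5.6], [-1.4, 21.4, 14.3], [12.3, 29.8, 17.4]]
wall 10 [[-14.2, 34.9, 2.3], [0.4, 35.5, 4.1], [13.5, 36.3, 5.5]]
-30 13 zmax normal 17.6 world zmax 0.119 x range [-12.9   8.1]
-24 37 zmax normal 17.1 world zmax 0.1184 x range [-17.3  10.9]
-18 38 zmax normal 17.3 world zmax 0.1186 x range [-17.8  11.2]
-12 37 zmax normal 18.3 world zmax 0.1191 x range [-17.2  12.1]
-6 38 zmax normal 16.7 world zmax 0.1185 x range [-17.5  11.2]
0 40 zmax normal 17.2 world zmax 0.1187 x range [-16.9  11.9]
6 32 zmax normal 17.6 world zmax 0.1193 x range [-16.6  11.4]
12 43 zmax normal 17.6 world zmax 0.1183 x range [-17.4  10.9]
18 36 zmax normal 18.0 world zmax 0.1186 x range [-17.   10.3]
24 38 zmax normal 17.2 world zmax 0.1188 x range [-17.4  11.7]
30 50 zmax normal 16.4 world zmax 0.1186 x range [-15.1  10. ]
t 15.03 tcp [0.4601 0.157  0.2307] head 88.2 F [-2.1  3.2 -1.1] M [ 0.09  0.07 -0.06] w -0.001 gf 0.0
  shift norm [-3.984  0.4    0.665] turn -1.288
```

>>> servo_tool --motion '[0.3, -0.5, 0.05, 0, -0.2, 0.3, -1, 0.1, 0, -0.4, 0.3, -1, 0.1, 0, -0.4]'

```text
time: 15.4
tool_pos: [0.4755, 0.033, 0.2299]
tool_rot: [0.0, 0.603, 0.798, 0.0]
contact_force: [0.0, -0.3, 0.7]
gripper_width: 0.632
grasp_force: 0.0
```

```bash
python3 look.py l3 a >/dev/null; python3 -c "
from h import *
go([.493,-.3222,.15],146.2)"
```

```text
t 15.5 tcp [0.4755 0.0352 0.2297] head 106.0 F [0.1 0.2 0.7] M [ 0.03 -0.03 -0.  ] w 0.650 gf 0.0
  shift norm [-2.904 -0.679  0.662] turn -0.894
```

View pics/l3.png

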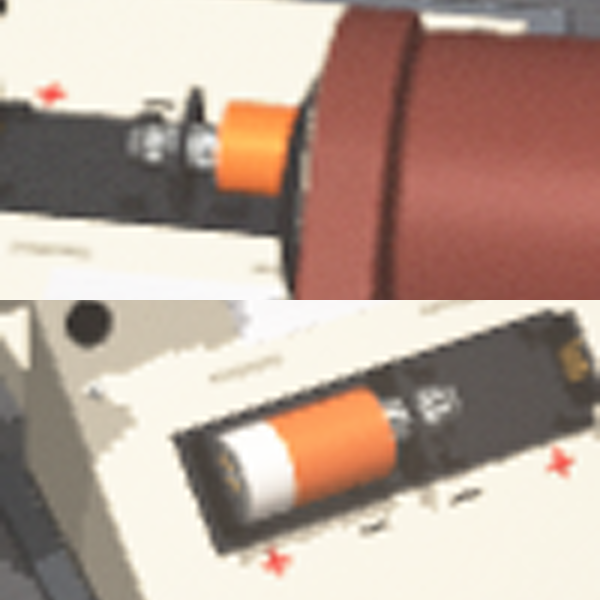

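Lower view: cell A lies level in compartment A, flat end on the spring at about (395,420), white end by the plate at about (245,475). Next is the second cell.

>>> servo_tool --motion '[0.3, -0.5, -0.12, 0, -0.2, 0.3, -1, -0.23, 0, -0.3, 0.3, -1, -0.23, 0, -0.3]'

```text
time: 15.88
tool_pos: [0.4826, -0.0892, 0.2297]
tool_rot: [-0.0, 0.505, 0.863, -0.0]
contact_force: [-0.8, 0.5, 0.1]
gripper_width: 0.647
grasp_force: 0.0
```

```bash
python3 -c "
from h import *
go([.493,-.3222,.12],146.2)"
```

```text
t 15.88 tcp [ 0.4826 -0.0892  0.2297] head 119.4 F [-0.8  0.5  0.1] M [-0.   -0.03 -0.02] w 0.647 gf 0.0
  shift norm [-1.736 -0.876  0.914] turn -0.597
```

>>> servo_tool --motion '[0.3, -0.4, -0.2, 0, -0.2, 0.3, -0.8, -0.4, 0, -0.4, 0.3, -0.95, -0.5, 0, -0.597, 0.3, -0.95, -0.5, 0, -0.597]'

```text
time: 16.38
tool_pos: [0.487, -0.2154, 0.2294]
tool_rot: [-0.0, 0.289, 0.957, 0.001]
contact_force: [0.3, 0.1, 1.6]
gripper_width: 0.652
grasp_force: 0.0
```

```bash
python3 -c "
from h import *
go([.493,-.3222,.12],146.2)
im,d,cp=grab('scene')
for r in models.regions_of('scene','fresh_a'):
    m=r['mask']&(d>0); v,u=np.nonzero(m); P=w(np.c_[u,v],d,cp); rgb=im[v,u].astype(int)
    if ((rgb[:,0]-rgb[:,2])>70).mean()<.3: continue
    zt=np.percentile(P[:,2],97); Q=P[P[:,2]>zt-.012]; print(r['pixel'],zt,cv2.minAreaRect(Q[:,:2].astype(np.float32)*1000))
"
```

```text
t 16.38 tcp [ 0.487  -0.2154  0.2294] head 146.4 F [0.3 0.1 1.6] M [ 0.03 -0.02  0.01] w 0.652 gf 0.0
  shift norm [-0.536 -0.714  0.911] turn 0.004
[84.5, 240.4] 0.04084097194482282 ((494.34490966796875, -321.8122253417969), (26.188894271850586, 60.91689682006836), 58.78010940551758)
[303.3, 160.7] 0.11939460241491437 ((591.1566162109375, 155.24911499023438), (59.644901275634766, 31.11832046508789), 83.88362121582031)
```

>>> servo_tool --motion '[0.3, -0.3, -0.4, 0.2, 0, 0.3, -0.535, -0.71, 0.6, -0.01, 0.3, -0.535, -0.71, 0.95, -0.01, 0.3, -0.535, -0.71, 0.95, -0.01, 0.3, -0.535, -0.71, 0.95, -0.01]'

```text
time: 17.1
tool_pos: [0.4941, -0.3219, 0.1177]
tool_rot: [0.001, 0.284, 0.959, -0.0]
contact_force: [0.2, -0.4, 1.0]
gripper_width: 0.649
grasp_force: 0.0
```

```bash
python3 -c "
from h import *
go([.493,-.3215,.0186],147)"
```

```text
t 17.1 tcp [ 0.4941 -0.3219  0.1177] head 147.0 F [ 0.2 -0.4  1. ] M [-0.03  0.   -0.01] w 0.649 gf 0.0
  shift norm [ 0.011 -0.002  0.826] turn -0.001
```

>>> servo_tool --motion '[0.3, 0.01, 0, 0.45, 0, 0.3, 0.01, 0, 0.8, 0, 0.3, 0.01, 0, 0.81, 0, 0.3, 0.01, 0, 0.81, 0, 0.3, 0.01, 0, 0.81, 0]'

```text
time: 17.73
tool_pos: [0.494, -0.3236, 0.0222]
tool_rot: [0.003, 0.285, 0.959, -0.001]
contact_force: [-0.4, -0.7, 0.7]
gripper_width: 0.654
grasp_force: 0.0
```

```bash
python3 -c "
from h import *
go([.493,-.3215,.0186],147)"
```

```text
t 17.73 tcp [ 0.494  -0.3236  0.0222] head 146.9 F [-0.4 -0.7  0.7] M [-0.    0.   -0.03] w 0.654 gf 0.0
  shift norm [0.017 0.01  0.03 ] turn -0.002
```

>>> servo_tool --motion '[0.3, 0.015, 0.01, 0.015, 0, -1, 0.015, 0.01, 0.02, 0, -1, 0.015, 0.01, 0.02, 0, -1, 0.015, 0.01, 0.02, 0, -1, 0.015, 0.01, 0.02, 0]'

```text
time: 18.35
tool_pos: [0.4914, -0.3206, 0.017]
tool_rot: [0.0, 0.285, 0.959, -0.0]
contact_force: [-1.2, 1.0, 5.2]
gripper_width: 0.375
grasp_force: 59.9
```

```bash
python3 -c "
from h import *
go([.493,-.3215,.0186],147)"
```

```text
t 18.35 tcp [ 0.4914 -0.3206  0.017 ] head 146.9 F [-1.2  1.   5.2] M [ 0.13  0.21 -0.02] w 0.375 gf 59.9
  shift norm [-0.016  0.001 -0.013] turn -0.002
```

>>> servo_tool --motion '[0, 0, 0, 0, 0, 0, 0, 0, -0.013, 0, 0, 0, 0, -0.013, 0, -1, 0, 0, -0.013, 0, -1, 0, 0, -0.013, 0]'

```text
time: 18.98
tool_pos: [0.4912, -0.3203, 0.018]
tool_rot: [0.0, 0.285, 0.959, -0.0]
contact_force: [-0.3, 1.1, 2.7]
gripper_width: 0.38
grasp_force: 59.8
```

>>> servo_tool --motion '[-1, 0, 0, 0, 0, -1, 0, 0, -0.5, 0, -1, 0, 0, -1, 0, -1, 0, 0, -1, 0]'

```text
time: 19.48
tool_pos: [0.4941, -0.3227, 0.1444]
tool_rot: [0.005, 0.285, 0.959, -0.002]
contact_force: [0.3, 0.5, -1.8]
gripper_width: 0.38
grasp_force: 60.1
```

```bash
python3 -c "
from h import *
vs(SB,-8,60)"
```

```text
uphill 39.4 u 574.5 v 46.5
t 19.48 tcp [ 0.4941 -0.3227  0.1444] head 146.9 F [ 0.3  0.5 -1.8] M [0.02 0.05 0.01] w 0.380 gf 60.1
  shift norm [ 1.885  4.484 -0.141] turn 1.407
```

>>> servo_tool --motion '[-1, 0.2, 0.5, -0.2, 0, -1, 0.4, 1, -0.4, 0, -1, 0.4, 1, -0.4, 0]'

```text
time: 19.85
tool_pos: [0.5166, -0.1907, 0.1856]
tool_rot: [0.0, 0.283, 0.959, 0.0]
contact_force: [-0.5, -1.2, -1.4]
gripper_width: 0.374
grasp_force: 60.3
```

>>> servo_tool --motion '[-1, 0.2, 0.5, 0, 0, -1, 0.4, 1, 0, 0.1, -1, 0.4, 1, 0, 0.2]'

```text
time: 20.23
tool_pos: [0.5409, -0.0635, 0.1835]
tool_rot: [-0.002, 0.358, 0.934, -0.0]
contact_force: [-0.2, -1.4, -0.7]
gripper_width: 0.373
grasp_force: 60.5
```

```bash
python3 -c "
from h import *
vs(SB,-8,90)"
```

```text
uphill 21.8 u 311.7 v 85.6
t 20.23 tcp [ 0.5409 -0.0635  0.1835] head 138.0 F [-0.2 -1.4 -0.7] M [-0.02 -0.03 -0.01] w 0.373 gf 60.5
  shift norm [ 1.402  2.272 -0.035] turn 1.209
```

>>> servo_tool --motion '[-1, 0.3, 0.5, 0, 0.2, -1, 0.6, 1, 0, 0.4, -1, 0.6, 1, 0, 0.6]'

```text
time: 20.6
tool_pos: [0.5679, 0.0731, 0.1834]
tool_rot: [-0.001, 0.568, 0.823, -0.001]
contact_force: [0.0, -0.3, -1.6]
gripper_width: 0.377
grasp_force: 60.6
```

```bash
python3 -c "
from h import *
vs(SB,-8,90)"
```

```text
uphill 10.2 u 172.9 v 85.5
t 20.6 tcp [0.5679 0.0731 0.1834] head 110.8 F [ 0.  -0.3 -1.6] M [-0.05  0.   -0.01] w 0.377 gf 60.6
  shift norm [ 1.302  0.764 -0.038] turn 0.604
```

>>> servo_tool --motion '[-1, 0.45, 0.26, 0, 0.2, -1, 0.9, 0.53, 0, 0.4, -1, 0.95, 0.56, 0, 0.6, -1, 0.95, 0.56, 0, 0.6]'

```text
time: 21.1
tool_pos: [0.59, 0.2012, 0.1833]
tool_rot: [-0.001, 0.743, 0.67, -0.002]
contact_force: [0.1, -0.5, -1.6]
gripper_width: 0.375
grasp_force: 60.6
```

```bash
python3 -c "
from h import *
vs(SB,-8,42,.0051)"
```

```text
uphill 2.5 u 43.2 v 85.7
t 21.1 tcp [0.59   0.2012 0.1833] head 84.1 F [ 0.1 -0.5 -1.6] M [-0.02  0.   -0.02] w 0.375 gf 60.6
  shift norm [0.427 0.026 0.364] turn 0.011
```

>>> servo_tool --motion '[-1, 0.25, 0.026, 0, 0.011, -1, 0.427, 0.026, 0.15, 0.011, -1, 0.427, 0.026, 0.36, 0.011, -1, 0.427, 0.026, 0.36, 0.011, -1, 0.427, 0.026, 0.36, 0.011]'

```text
time: 21.72
tool_pos: [0.5992, 0.2512, 0.1422]
tool_rot: [-0.0, 0.747, 0.665, -0.0]
contact_force: [-0.1, -0.6, -1.3]
gripper_width: 0.373
grasp_force: 60.6
```

```bash
python3 -c "
from h import *
vs(SB,-8,27,.0051)"; python3 end.py b 10; python3 look.py l4 b >/dev/null
```

```text
uphill -1.1 u -7.6 v 44.6
t 21.73 tcp [0.5992 0.2512 0.1422] head 83.4 F [-0.1 -0.6 -1.3] M [-0.04 -0.    0.03] w 0.373 gf 60.6
  shift norm [ 0.003 -0.009  0.147] turn -0.004
orange/white 227 [[-1.9, -26.1, 29.9], [11.4, -14.0, 54.4], [23.1, 8.1, 70.7]]
white 1 [[0.9, 33.1, 38.8], [0.9, 33.1, 38.8], [0.9, 33.1, 38.8]]
wall 6 [[-14.4, 29.2, 3.3], [-9.8, 31.5, 4.8], [-1.4, 33.0, 7.2]]
-24 83 zmax normal 57.3 world zmax 0.1629 x range [ 3.4 22.9]
-18 27 zmax normal 57.8 world zmax 0.1636 x range [ 1.8 22.1]
-12 27 zmax normal 57.9 world zmax 0.1633 x range [ 2.6 22.4]
-6 42 zmax normal 72.2 world zmax 0.1715 x range [ 1.3 21.9]
0 36 zmax normal 74.3 world zmax 0.174 x range [-2.3 21.6]
```

View pics/l4.png

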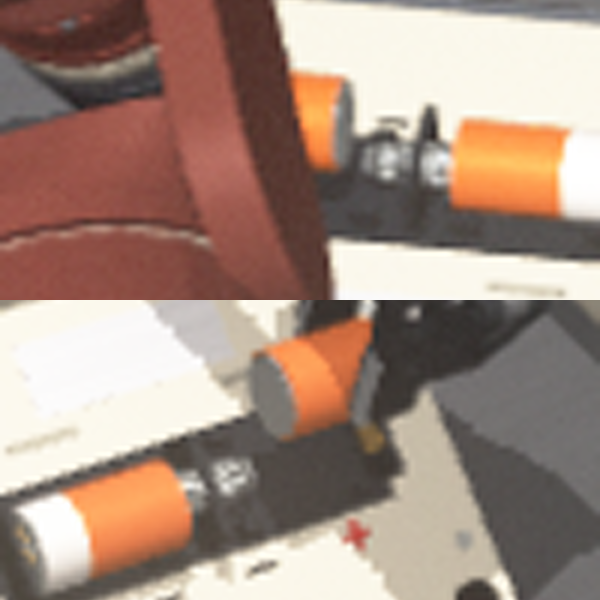

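Upper view: flat end of cell B at about (340,120), ahead of the spring at (385,155). Lower view: it is over compartment B with its button end outward. I'll repeat the same procedure.

>>> servo_tool --motion '[-1, 0.015, -0.009, 0.08, 0, -1, 0.015, -0.009, 0.14, 0, -1, 0.015, -0.009, 0.14, 0]'

```text
time: 22.25
tool_pos: [0.5975, 0.2535, 0.1243]
tool_rot: [-0.001, 0.746, 0.665, -0.001]
contact_force: [-0.9, -0.0, -1.1]
gripper_width: 0.371
grasp_force: 60.6
```

>>> servo_tool --motion '[-1, 0, 0, 0.025, 0, -1, 0, 0, 0.05, 0, -1, 0, -0.01, 0.067, 0]'

```text
time: 22.62
tool_pos: [0.5994, 0.2537, 0.1209]
tool_rot: [0.002, 0.747, 0.665, 0.002]
contact_force: [-0.4, -3.3, 10.7]
gripper_width: 0.377
grasp_force: 61.8
```

```bash
python3 -c "
from h import *
vs(SB,-9,20,.0051)"
```

```text
uphill -1.0 u -10.1 v 23.3
t 22.62 tcp [0.5994 0.2537 0.1209] head 83.4 F [-0.4 -3.3 10.7] M [-0.43  0.01  0.  ] w 0.377 gf 61.8
  shift norm [-0.009 -0.008  0.028] turn -0.004
```

>>> servo_tool --motion '[-1, -0.005, -0.01, 0.025, 0, -1, -0.005, -0.015, 0.035, 0]'

```text
time: 22.88
tool_pos: [0.5994, 0.2535, 0.1204]
tool_rot: [0.003, 0.747, 0.665, 0.004]
contact_force: [-2.4, -5.2, 19.2]
gripper_width: 0.372
grasp_force: 62.7
```

>>> servo_tool --motion '[-1, 0, -0.01, 0.025, 0, -1, 0, -0.01, 0.03, 0]'

```text
time: 23.12
tool_pos: [0.5995, 0.2535, 0.1199]
tool_rot: [0.004, 0.747, 0.665, 0.005]
contact_force: [-7.0, -8.2, 27.5]
gripper_width: 0.371
grasp_force: 63.7
```

>>> servo_tool --motion '[-1, 0, -0.01, 0.025, 0, -1, 0, -0.01, 0.03, 0]'

```text
time: 23.38
tool_pos: [0.6006, 0.2529, 0.1178]
tool_rot: [0.006, 0.747, 0.665, 0.007]
contact_force: [-0.5, -10.3, 28.9]
gripper_width: 0.374
grasp_force: 64.7
```

```bash
python3 -c "
from h import *
vs(SB,-9,15,.0051)"
```

```text
uphill -2.2 u -9.4 v 20.2
t 23.38 tcp [0.6006 0.2529 0.1178] head 83.4 F [ -0.5 -10.3  28.9] M [-1.16  0.24  0.03] w 0.374 gf 64.7
  shift norm [-0.004 -0.019  0.043] turn -0.005
```

>>> servo_tool --motion '[-1, 0, -0.015, 0.02, 0, -1, 0, -0.015, 0.02, 0]'

```text
time: 23.62
tool_pos: [0.6005, 0.2526, 0.1168]
tool_rot: [0.008, 0.747, 0.665, 0.008]
contact_force: [2.9, -12.4, 29.9]
gripper_width: 0.374
grasp_force: 65.4
```

>>> servo_tool --motion '[-1, -0.015, -0.01, 0.02, 0, -1, -0.015, -0.01, 0.02, 0]'

```text
time: 23.88
tool_pos: [0.6003, 0.2514, 0.1143]
tool_rot: [0.008, 0.747, 0.665, 0.01]
contact_force: [6.0, -9.2, 27.6]
gripper_width: 0.373
grasp_force: 66.7
```

```bash
python3 -c "
from h import *
vs(SB,-5,15,.0051)"
```

```text
uphill -2.2 u -7.9 v 16.7
t 23.88 tcp [0.6003 0.2514 0.1143] head 83.3 F [ 6.  -9.2 27.6] M [-1.16 -1.11 -0.2 ] w 0.373 gf 66.7
  shift norm [-0.024 -0.018  0.014] turn -0.006
```

>>> servo_tool --motion '[-1, -0.03, -0.01, 0.01, 0, -1, -0.05, -0.01, 0.01, 0, -1, -0.06, -0.01, 0.01, 0]'

```text
time: 24.25
tool_pos: [0.5993, 0.2493, 0.1128]
tool_rot: [0.005, 0.747, 0.664, 0.015]
contact_force: [12.7, 7.0, 18.9]
gripper_width: 0.374
grasp_force: 67.1
```

>>> servo_tool --motion '[-1, -0.03, 0, 0, 0, -1, -0.045, 0, 0, 0, -1, -0.045, 0, 0, 0]'

```text
time: 24.62
tool_pos: [0.5976, 0.2445, 0.112]
tool_rot: [0.005, 0.747, 0.665, 0.014]
contact_force: [10.0, 7.1, 17.8]
gripper_width: 0.374
grasp_force: 66.8
```

```bash
python3 -c "
from h import *
vs(SB,7,12,.0051)"; python3 end.py b 3
```

```text
uphill -0.2 u -0.7 v 14.4
t 24.62 tcp [0.5976 0.2445 0.112 ] head 83.4 F [10.   7.1 17.8] M [ 1.77 -1.81 -0.21] w 0.374 gf 66.8
  shift norm [-0.064 -0.002  0.019] turn -0.006
orange/white 286 [[-13.2, -36.2, 4.5], [3.9, -18.1, 24.3], [21.0, 9.2, 44.6]]
white 16 [[-4.1, -39.3, 4.6], [1.2, -35.1, 7.5], [14.9, 19.2, 57.8]]
wall 4 [[-14.4, 30.4, 3.7], [-11.6, 30.9, 5.5], [-9.6, 31.2, 6.7]]
-30 61 zmax normal 25.5 world zmax 0.1289 x range [-9.5 17.1]
-24 39 zmax normal 27.1 world zmax 0.13 x range [-10.4  18.2]
-18 43 zmax normal 28.9 world zmax 0.1314 x range [-11.2  19.7]
-12 59 zmax normal 44.2 world zmax 0.142 x range [-10.9  17.7]
-6 31 zmax normal 59.1 world zmax 0.1571 x range [-12.4  22.5]
0 17 zmax normal 41.6 world zmax 0.1428 x range [ 4.9 21.3]
```

>>> servo_tool --motion '[-1, -0.025, 0, 0, 0, -1, -0.04, 0, 0, 0, -1, -0.04, 0, 0, 0]'

```text
time: 25.05
tool_pos: [0.5936, 0.2389, 0.1077]
tool_rot: [0.003, 0.746, 0.666, 0.01]
contact_force: [7.7, 8.0, 9.3]
gripper_width: 0.375
grasp_force: 65.4
```

>>> servo_tool --motion '[-1, -0.02, 0, 0, 0, -1, -0.03, 0, 0, 0, -1, -0.03, 0, 0, 0]'

```text
time: 25.42
tool_pos: [0.5932, 0.2366, 0.1078]
tool_rot: [0.002, 0.746, 0.666, 0.011]
contact_force: [7.7, 12.6, 9.0]
gripper_width: 0.375
grasp_force: 65.3
```

```bash
python3 -c "
from h import *
vs(SB,8,10,.0051)"; python3 end.py b 3 | tail -5
```

```text
uphill 3.3 u 7.6 v 10.2
t 25.43 tcp [0.5932 0.2366 0.1078] head 83.5 F [ 7.7 12.6  9. ] M [ 1.95 -1.51  0.22] w 0.375 gf 65.3
  shift norm [-0.003  0.027  0.002] turn -0.003
-30 39 zmax normal 23.1 world zmax 0.1278 x range [-9.5 19.8]
-24 34 zmax normal 24.4 world zmax 0.1284 x range [-8.4 21.2]
-18 57 zmax normal 40.0 world zmax 0.1382 x range [-10.5  19.1]
-12 23 zmax normal 25.9 world zmax 0.1309 x range [ 4.  21.9]
-6 9 zmax normal 44.5 world zmax 0.1482 x range [11.8 22.1]
```

>>> servo_tool --motion '[-1, 0.01, 0.02, 0.02, 0, -1, 0.01, 0.027, 0.03, 0]'

```text
time: 25.72
tool_pos: [0.5949, 0.2372, 0.1037]
tool_rot: [0.001, 0.746, 0.666, 0.009]
contact_force: [2.5, 12.1, 11.1]
gripper_width: 0.372
grasp_force: 65.7
```

>>> servo_tool --motion '[-1, 0, 0, 0.02, 0, -1, 0, 0, 0.03, 0]'

```text
time: 25.98
tool_pos: [0.5955, 0.2375, 0.1008]
tool_rot: [0.001, 0.746, 0.666, 0.01]
contact_force: [3.6, 12.8, 15.1]
gripper_width: 0.378
grasp_force: 65.9
```

```bash
python3 -c "
from h import *
vs(SB,6,0,.0051)"; python3 end.py b 3 | tail -5
```

```text
uphill 1.1 u 6.4 v 3.2
t 25.98 tcp [0.5955 0.2375 0.1008] head 83.5 F [ 3.6 12.8 15.1] M [ 1.63 -0.51  0.08] w 0.378 gf 65.9
  shift norm [0.003 0.009 0.027] turn -0.003
-30 38 zmax normal 18.1 world zmax 0.1219 x range [-13.9  15.3]
-24 40 zmax normal 19.9 world zmax 0.122 x range [-13.5  15.9]
-18 56 zmax normal 32.9 world zmax 0.1303 x range [-15.7  14.8]
-12 26 zmax normal 55.0 world zmax 0.1533 x range [-14.6  17.1]
-6 13 zmax normal 57.4 world zmax 0.1563 x range [ 4.6 17.4]
```

>>> servo_tool --motion '[-1, 0.015, 0.005, 0.025, 0, -1, 0.025, 0.005, 0.04, 0]'

```text
time: 26.28
tool_pos: [0.5966, 0.2394, 0.0972]
tool_rot: [0.002, 0.746, 0.666, 0.009]
contact_force: [0.5, 7.7, 18.0]
gripper_width: 0.379
grasp_force: 67.0
```

>>> servo_tool --motion '[-1, 0.01, 0, 0.02, 0, -1, 0.02, 0, 0.03, 0]'

```text
time: 26.52
tool_pos: [0.5977, 0.241, 0.0943]
tool_rot: [0.003, 0.746, 0.666, 0.009]
contact_force: [1.2, 3.2, 23.5]
gripper_width: 0.373
grasp_force: 68.8
```

```bash
python3 -c "
from h import *
vs(SB,4,0,.0051)"; python3 end.py b 3 | tail -5
```

```text
uphill -0.7 u 2.7 v -3.3
t 26.52 tcp [0.5977 0.241  0.0943] head 83.5 F [ 1.2  3.2 23.5] M [ 0.02 -0.03  0.01] w 0.373 gf 68.8
  shift norm [-0.01  -0.005 -0.027] turn -0.003
-30 32 zmax normal 17.4 world zmax 0.1192 x range [-16.6  10.3]
-24 38 zmax normal 17.1 world zmax 0.1203 x range [-16.5  12.2]
-18 33 zmax normal 17.3 world zmax 0.1192 x range [-16.4  12.4]
-12 53 zmax normal 30.8 world zmax 0.1265 x range [-19.7  10.5]
-6 18 zmax normal 61.0 world zmax 0.1581 x range [ 0.3 13.4]
```

Level and down. I'll ease off the load and release.

>>> servo_tool --motion '[-1, 0, 0, -0.04, 0, -0.15, 0, 0, -0.05, 0, -0.05, 0, 0, -0.05, 0, 0.0, 0, 0, -0.06, 0]'

```text
time: 27.08
tool_pos: [0.5953, 0.2384, 0.096]
tool_rot: [0.003, 0.747, 0.665, 0.005]
contact_force: [6.6, 1.4, 3.3]
gripper_width: 0.499
grasp_force: 2.6
```

>>> servo_tool --motion '[0.05, 0, 0, -0.15, 0, 0.05, 0, 0, -0.4, 0, 0.05, 0, 0, -0.4, 0]'

```text
time: 27.45
tool_pos: [0.5927, 0.2383, 0.1439]
tool_rot: [0.001, 0.747, 0.665, 0.003]
contact_force: [0.2, 0.2, 0.2]
gripper_width: 0.526
grasp_force: 0.0
```

```bash
python3 -c "
from h import *
vs(SB,-14,22,0)"; python3 end.py b 3 | tail -10
```

```text
uphill 4.0 u 6.0 v 41.2
t 27.45 tcp [0.5927 0.2383 0.1439] head 83.4 F [0.2 0.2 0.2] M [ 0.02 -0.04  0.03] w 0.526 gf 0.0
  shift norm [0.166 0.032 0.161] turn -0.004
-30 47 zmax normal 15.9 world zmax 0.1181 x range [-12.8  12.5]
-24 38 zmax normal 16.7 world zmax 0.1199 x range [-15.3  12.8]
-18 61 zmax normal 77.9 world zmax 0.1774 x range [-13.6  13.7]
-12 39 zmax normal 64.5 world zmax 0.1588 x range [-15.   13.9]
-6 37 zmax normal 18.0 world zmax 0.1189 x range [-15.5  13.4]
0 35 zmax normal 64.4 world zmax 0.1584 x range [-15.1  12.4]
6 25 zmax normal 17.4 world zmax 0.1185 x range [-15.4  14.4]
12 16 zmax normal 16.7 world zmax 0.1164 x range [-14.3  -1.1]
18 21 zmax normal 17.8 world zmax 0.1172 x range [-15.4  -0.7]
24 23 zmax normal 17.7 world zmax 0.1175 x range [-16.2  -0.9]
```

Now press the plus end down with closed fingers, as before.

>>> servo_tool --motion '[-1, 0.16, 0.032, 0, 0, -1, 0.16, 0.032, 0, 0, -1, 0.16, 0.032, 0.1, 0, -1, 0.16, 0.032, 0.17, 0, -1, 0.16, 0.032, 0.17, 0]'

```text
time: 28.12
tool_pos: [0.5975, 0.256, 0.1197]
tool_rot: [0.001, 0.747, 0.665, 0.001]
contact_force: [2.1, -0.6, 2.7]
gripper_width: -0.001
grasp_force: 1.4
```

>>> servo_tool --motion '[-1, 0, 0, 0.03, 0, -1, 0, 0, 0.05, 0]'

```text
time: 28.38
tool_pos: [0.5999, 0.2559, 0.1189]
tool_rot: [0.002, 0.747, 0.665, 0.003]
contact_force: [-2.6, -4.6, 23.5]
gripper_width: -0.001
grasp_force: 11.8
```

>>> servo_tool --motion '[-1, 0, 0, 0.02, 0, -1, 0, 0, 0.03, 0]'

```text
time: 28.62
tool_pos: [0.6006, 0.2559, 0.1187]
tool_rot: [0.003, 0.747, 0.665, 0.003]
contact_force: [-7.7, -5.7, 32.3]
gripper_width: -0.001
grasp_force: 16.2
```

```bash
python3 -c "
from h import *
vs(SB,-14,17.1,0)"
```

```text
uphill -2.0 u -12.4 v 16.0
t 28.62 tcp [0.6006 0.2559 0.1187] head 83.4 F [-7.7 -5.7 32.3] M [-1.18  1.36 -0.02] w -0.001 gf 16.2
  shift norm [ 0.013 -0.016 -0.01 ] turn -0.004
```

>>> servo_tool --motion '[-1, 0, 0, -0.4, 0, -1, 0, 0, -0.9, 0, -1, 0, -0.5, -1, 0, -1, 0, -1, -1, 0, -1, 0, -1, -1, 0]'

```text
time: 29.25
tool_pos: [0.4733, 0.27, 0.2277]
tool_rot: [-0.001, 0.746, 0.666, -0.002]
contact_force: [0.2, -0.1, 0.2]
gripper_width: -0.002
grasp_force: 0.0
```

>>> servo_tool --motion '[-1, 0.5, 0, 0, 0, -1, 1, -0.3, 0, 0, -1, 1, -0.3, 0, 0]'

```text
time: 29.62
tool_pos: [0.4545, 0.3958, 0.2289]
tool_rot: [-0.0, 0.745, 0.667, -0.001]
contact_force: [0.4, -0.3, -0.2]
gripper_width: -0.001
grasp_force: 0.0
```

>>> servo_tool --motion '[-1, 0.5, 0, 0, 0, -1, 1, 0, 0, 0, -1, 1, 0, 0, 0, -1, 1, 0, 0, 0]'

```text
time: 30.12
tool_pos: [0.4699, 0.5117, 0.2289]
tool_rot: [0.0, 0.747, 0.665, -0.001]
contact_force: [-0.3, -0.6, -1.3]
gripper_width: -0.004
grasp_force: 0.0
```

```bash
python3 end.py b 3 ; python3 end.py a 3
python3 - <<'E'
from h import *
R=[]
for n,(r,c) in(('top',(145,115)),('scene',(125,260))):
    im,d,cp=grab(n); R.append(cv2.resize(im[r:r+70,c:c+130],(557,300),interpolation=cv2.INTER_CUBIC))
cv2.imwrite('pics/fin.png',np.vstack(R)[:,:,::-1])
E
```

```text
orange/white 400 [[-18.2, -32.2, 4.1], [-3.5, -3.5, 13.5], [13.0, 29.0, 18.0]]
white 107 [[-15.8, -34.8, 5.2], [-1.5, 19.5, 14.0], [12.9, 29.6, 17.8]]
wall 0 
-30 51 zmax normal 16.9 world zmax 0.1186 x range [-15.5  10.6]
-24 38 zmax normal 17.8 world zmax 0.1185 x range [-17.6  10.2]
-18 37 zmax normal 17.9 world zmax 0.1189 x range [-16.9  11.7]
-12 35 zmax normal 18.1 world zmax 0.1194 x range [-17.8  11.9]
-6 30 zmax normal 17.8 world zmax 0.119 x range [-15.9   9.4]
0 37 zmax normal 17.3 world zmax 0.1188 x range [-17.8  10. ]
6 32 zmax normal 17.8 world zmax 0.1188 x range [-17.3  12.1]
12 36 zmax normal 16.9 world zmax 0.1182 x range [-16.  12.]
18 36 zmax normal 17.6 world zmax 0.1192 x range [-17.8  10.7]
24 33 zmax normal 17.5 world zmax 0.1187 x range [-16.9  11.3]
30 21 zmax normal 16.9 world zmax 0.1181 x range [-17.5  15.3]
orange/white 413 [[-17.9, -32.3, 4.7], [-3.4, 2.1, 13.8], [12.7, 30.4, 18.1]]
white 120 [[-15.9, -38.2, 5.5], [-1.5, 21.7, 14.2], [12.7, 29.9, 17.9]]
wall 9 [[-16.8, 35.3, 3.1], [-5.5, 35.5, 4.4], [11.3, 36.2, 6.5]]
-30 10 zmax normal 16.8 world zmax 0.1181 x range [-14.3   5.6]
-24 41 zmax normal 17.4 world zmax 0.1194 x range [-17.4  11.8]
-18 35 zmax normal 17.0 world zmax 0.1191 x range [-16.1  10.1]
-12 35 zmax normal 18.1 world zmax 0.1193 x range [-17.4  11.6]
-6 41 zmax normal 18.1 world zmax 0.1189 x range [-16.3  11.8]
0 36 zmax normal 17.0 world zmax 0.118 x range [-17.6  11.9]
6 37 zmax normal 17.3 world zmax 0.1188 x range [-17.2  11.1]
12 40 zmax normal 17.9 world zmax 0.1185 x range [-17.   11.9]
18 37 zmax normal 17.9 world zmax 0.1183 x range [-17.6  11.2]
24 40 zmax normal 17.5 world zmax 0.1198 x range [-18.   10.9]
30 47 zmax normal 16.3 world zmax 0.118 x range [-15.8  10.3]
```

View pics/fin.png

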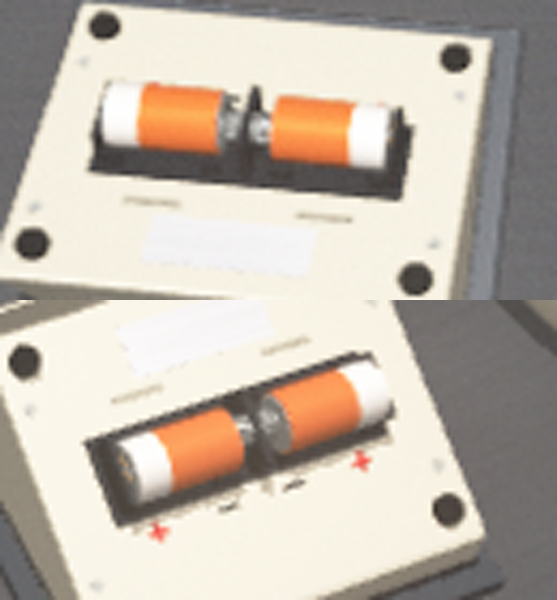

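Both cells look seated: level, with matching heights. One last check of the end-to-end span and the gap at the rib, to confirm the buttons sit on the plates.

Run:
```python
from h import *
for n in('top','scene'):
    im,d,cp=grab(n); v,u=np.nonzero(d>0); P=w(np.c_[u,v],d,cp); q=DK@(P-(SA+SB)/2).T*1000; I=im[v,u].astype(int)
    c=(abs(q[0])<20)&(abs(q[1])<80)&(q[2]>9)&(q[2]<24)
    og=c&(I[:,0]-I[:,2]>60); wh=c&(I.min(1)>150)&(abs(q[1])>35)
    for s in(1,-1):
        a=np.sort(s*q[1][og&(s*q[1]>0)]); b=np.sort(s*q[1][wh&(s*q[1]>0)])
        print(n,s,'orange %.1f..%.1f white %.1f..%.1f'%(*np.percentile(a,[3,97]),*np.percentile(b,[4,96])),'(expect 13..56, 56..73)')
    k=c&(q[2]>21)&(I.max(1)<110)
    wt=(abs(q[0])<19)&(abs(abs(q[1])-76)<6)&(q[2]>0)&(I.max(1)<100)
    for s in(1,-1): print('wall',s,np.percentile(s*q[1][wt&(s*q[1]>0)],[5,50,95]).round(1) if (wt&(s*q[1]>0)).any() else '')
```

```text
top 1 orange 15.2..53.3 white 55.3..72.3 (expect 13..56, 56..73)
top -1 orange 15.2..54.5 white 55.6..73.3 (expect 13..56, 56..73)
wall 1 [75.4 77.6 78. ]
wall -1 [75.9 76.4 77.4]
scene 1 orange 16.6..55.0 white 56.8..73.5 (expect 13..56, 56..73)
scene -1 orange 14.2..53.6 white 55.1..72.0 (expect 13..56, 56..73)
wall 1 [76.3 79.  79.7]
wall -1
```

The white bands end 72–73.5 mm from the rib centre against an expected 73, so both buttons are on their plates. Handing in.

```bash
python3 -c "
from plant import job_done
print(job_done())"
```

```text
the job is handed in; nothing more can be done
None
```

Both fresh orange cells are fitted, one per compartment, lying level with the flat end on the spring and the button on the brass plate; the job was handed in at about 30 s of the 67 s allowed.

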